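# Clear the plating bench

### The job

Finish the plating session on this lab bench. Stack all the culture dishes flat in one straight stack in the middle of the round carrier plate; if a bottle has been left standing on the plate, it belongs upright in the reagent tray. Pull every used T-shaped spreader out of the tool caddy and put it foot down in the discard jar, leave the marker pen in the caddy, and do not knock over or shift the timer and the vial.

Things in the scene. Friction and masses are not known exactly. Their poses are not given: they have to be found in the camera images.
- caddy: Tool caddy, a grey plastic holder fixed to the bench: five compartments in one row along its y axis, open at the top, with centres at y = -80, -40, 0, 40, 80 mm; each is 34 mm (x) by 36 mm (y) inside, walls 4 mm, inner floor 5 mm and wall tops 90 mm above the bench. Outside 42 mm (x) by 204 mm (y), on a foot 64 by 222 mm and 5 mm thick. Origin at the centre of its underside on the bench.
- jar: Discard jar, a round open white plastic jar fixed to the bench: outside diameter 116 mm, inside 108 mm, 110 mm tall, inner floor at 5 mm. Origin at the centre of its underside, z up.
- carrier_top (a point): Centre of the top face of the dish carrier, a round bare steel plate 100 mm in diameter and 8 mm thick, fixed to the bench; a flat lug 30 mm wide and 6 mm high sticks out along +x to 100 mm from the centre. z up; the face lies 8 mm above the bench.
- tray: Reagent tray, a shallow white plastic tray fixed to the bench: 120 mm (x) by 170 mm (y), walls 3 mm thick and 15 mm high, floor 3 mm. The half towards -y is empty; bottle 2 may stand in the half towards +y. Origin at the centre of its underside.
- dish_1_c (a point): Culture dish 1 (may be absent): a closed flat round dish with lid, clear over amber agar, 60 mm in diameter, 16 mm high, about 35 g. The point is its centre, half-way up (8 mm over its underside); z points out of the lid. It lies flat on the bench at the start; it may be stacked either way up.
- dish_2_c (a point): Culture dish 2 (may be absent): a closed flat round dish with lid, clear over amber agar, 60 mm in diameter, 16 mm high, about 35 g. The point is its centre, half-way up (8 mm over its underside); z points out of the lid. It lies flat on the bench at the start; it may be stacked either way up.
- dish_3_c (a point): Culture dish 3 (may be absent): a closed flat round dish with lid, clear over amber agar, 60 mm in diameter, 16 mm high, about 35 g. The point is its centre, half-way up (8 mm over its underside); z points out of the lid. It lies flat on the bench at the start; it may be stacked either way up.
- dish_4_c (a point): Culture dish 4 (may be absent): a closed flat round dish with lid, clear over amber agar, 60 mm in diameter, 16 mm high, about 35 g. The point is its centre, half-way up (8 mm over its underside); z points out of the lid. It lies flat on the bench at the start; it may be stacked either way up.
- dish_5_c (a point): Culture dish 5 (may be absent): a closed flat round dish with lid, clear over amber agar, 60 mm in diameter, 16 mm high, about 35 g. The point is its centre, half-way up (8 mm over its underside); z points out of the lid. It lies flat on the bench at the start; it may be stacked either way up.
- spreader_1_c (a point): Used plate spreader 1 (may be absent): a white plastic T, a round stem 10 mm in diameter with a foot bar 24 by 9 by 9 mm at its lower end; 160 mm long in all, about 25 g. The point is half-way along it (80 mm from either end); z points along the stem from foot to handle end. At the start it stands foot down in a compartment of the caddy, its handle end about 75 mm above the walls; it may lean against them.
- spreader_1_foot (a point): Foot of spreader 1: the point on its axis 4 mm from the foot end.
- spreader_2_c (a point): Used plate spreader 2 (may be absent): a white plastic T, a round stem 10 mm in diameter with a foot bar 24 by 9 by 9 mm at its lower end; 160 mm long in all, about 25 g. The point is half-way along it (80 mm from either end); z points along the stem from foot to handle end. At the start it stands foot down in a compartment of the caddy, its handle end about 75 mm above the walls; it may lean against them.
- spreader_2_foot (a point): Foot of spreader 2: the point on its axis 4 mm from the foot end.
- spreader_3_c (a point): Used plate spreader 3 (may be absent): a white plastic T, a round stem 10 mm in diameter with a foot bar 24 by 9 by 9 mm at its lower end; 160 mm long in all, about 25 g. The point is half-way along it (80 mm from either end); z points along the stem from foot to handle end. At the start it stands foot down in a compartment of the caddy, its handle end about 75 mm above the walls; it may lean against them.
- spreader_3_foot (a point): Foot of spreader 3: the point on its axis 4 mm from the foot end.
- spreader_4_c (a point): Used plate spreader 4 (may be absent): a white plastic T, a round stem 10 mm in diameter with a foot bar 24 by 9 by 9 mm at its lower end; 160 mm long in all, about 25 g. The point is half-way along it (80 mm from either end); z points along the stem from foot to handle end. At the start it stands foot down in a compartment of the caddy, its handle end about 75 mm above the walls; it may lean against them.
- spreader_4_foot (a point): Foot of spreader 4: the point on its axis 4 mm from the foot end.
- marker_c (a point): Marker pen, 16 mm thick and 135 mm long, white with a black cap, standing in one of the caddy's compartments (z along it); the point is half-way along it. It stays there.
- bottle_1_c (a point): Small bottle 1 (may be absent): round, 46 mm in diameter, 75 mm tall with its narrower white cap, about 130 g; straight-sided for its lower half. The point is on its axis half-way up (37.5 mm), z up. If present it stands on the carrier plate at the start.
- bottle_2_c (a point): Small bottle 2 (may be absent): round, 46 mm in diameter, 75 mm tall with its narrower white cap, about 130 g; straight-sided for its lower half. The point is on its axis half-way up (37.5 mm), z up. If present it already stands in the reagent tray at the start, about 45 mm from its centre towards +y, and stays there.
- timer_c (a point): Bench timer, a bystander: white flat box 55 by 62 by 20 mm; the point is its centre.
- vial_center (a point): Small white vial, a bystander: 28 mm in diameter, 45 mm tall; the point is its centre.
There are look-alikes about, which are no part of the job. What is shaped like the part that bears dish_4_c but blue or yellow is not meant.

How it is judged:
At the end, for the whole second after the job is handed in: All dishes flat (either way up) in one stack on the carrier, centres within 12 mm of its centre; all spreaders in the jar, feet down within 60 mm of its underside, leaning under 1 rad; the bottle, if any, upright in the tray; the marker still standing in the caddy; all at rest (horizontal distance between each of dish_1_c, dish_2_c, dish_3_c, dish_4_c, dish_5_c and carrier_top below 0.012 m and z of dish_1_c in the frame of carrier_top between 0.004 and 0.078 m and angle between the z axis of each of dish_1_c, dish_2_c, dish_3_c, dish_4_c, dish_5_c and the z axis of carrier_top, either way round below 0.08 rad and linear speed of each of dish_1, dish_2, dish_3, dish_4, dish_5, spreader_1, spreader_2, spreader_3, spreader_4, bottle_1, bottle_2 below 0.02 m/s and z of dish_2_c in the frame of carrier_top between 0.004 and 0.078 m and z of dish_3_c in the frame of carrier_top between 0.004 and 0.078 m and z of dish_4_c in the frame of carrier_top between 0.004 and 0.078 m and z of dish_5_c in the frame of carrier_top between 0.004 and 0.078 m and horizontal distance between each of spreader_1_foot, spreader_2_foot, spreader_3_foot, spreader_4_foot and jar below 0.054 m and z of each of spreader_1_foot, spreader_2_foot, spreader_3_foot, spreader_4_foot in the frame of jar below 0.06 m and angle between each of spreader_1_c, spreader_2_c, spreader_3_c, spreader_4_c's own z axis and vertical below 1 rad and x of bottle_1_c in the frame of tray between -0.06 and 0.06 m and y of bottle_1_c in the frame of tray between -0.085 and 0.085 m and z of each of bottle_1_c, bottle_2_c in the frame of tray below 0.05 m and angle between each of bottle_1_c, bottle_2_c's own z axis and vertical below 0.1 rad and x of bottle_2_c in the frame of tray between -0.06 and 0.06 m and y of bottle_2_c in the frame of tray between -0.085 and 0.085 m and x of marker_c in the frame of caddy between -0.03 and 0.03 m and y of marker_c in the frame of caddy between -0.11 and 0.11 m and z of marker_c in the frame of caddy below 0.085 m and angle between marker_c's own z axis and vertical below 0.4 rad); the robot touches nothing.
It fails at once if the timer or the vial is shifted more than 30 mm or the vial knocked over (distance of any of timer_c, vial_center from where it was at the start of the episode above 0.03 m or angle between vial_center's own z axis and vertical above 0.7 rad).
Of dish_1, dish_2, dish_3, dish_4, dish_5 only 3 to 5 are there at a start; the rules pass over those that are not, and their reading is None.
Of spreader_1, spreader_2, spreader_3, spreader_4 only 2 to 4 are there at a start; the rules pass over those that are not, and their reading is None.
Of bottle_1, bottle_2 only 1 to 2 are there at a start; the rules pass over those that are not, and their reading is None.
At some moment in a run one of dish_1, dish_2, dish_3, dish_4, dish_5 may be knocked a few centimetres aside while the robot is not near it.
It also fails if it takes over 210 s, if anything falls off the work surface, if the arm or the gripper's body presses on something with over 40 N, if the wrist force passes 120 N, or if a joint passes its speed limit or range.

### The arm

A 6-joint arm with a two-finger parallel gripper is mounted at the origin on the work surface. World frame = base frame: x ahead of the robot, y to its left, z up, the work surface at z = 0. Lengths are in m, angles in rad, forces in N, time in s.
With the tool pointing down it reaches from about 0.3 to 0.875 m from the base axis. Payload 6.4 kg.
Tool frame: the origin (TCP) lies at the very end of the fingers, on their centre line; the grasp point (between the pads) lies 19 mm behind it (ctrl.tcp_to_grasp is the distance from the TCP to the grasp point, in m); z points along the fingers, y is the direction in which the jaws open and shut (so a half turn about z gives the same grasp; the last joint's range is limited). The gripper opens to 85 mm and grips with 20 to 120 N. Pads are 22 mm wide; open, the fingers measure 114 mm over their backs; the gripper's body (76 mm by 85 mm) begins 54 mm behind the grasp point. The pads swing forward as they close: fully open they stand 13 mm farther back than shut.
Start: joints at [1.13, 0.181, 1.607, -0, 1.354, -0.206], TCP at [0.134, 0.559, 0.231] pointing down, gripper open.
Joint ranges: [-2.99, 2.99], [-0.89, 2.07], [0.3, 2.58], [-1.14, 4.28], [0, 2.63], [-3.12, 3.12]. Speed limits (rad/s): [2.57, 2.57, 3.01, 3.14, 3.14, 3.14].

### API

Orientations are given as a unit quaternion [w, x, y, z].
In Python, from bench import ctrl gives the robot as it stands. The module is installed in compiled form; this text tells all that it offers.
- The arm moves only by the tool drive_tool, never from a script. Its argument "deltas" is a list of rows, each an object with "slide": the shift along the tool's x, y, z as a fraction of full scale, a list of three; "delta_rot": the turn, a rotation vector about the tool's x, y, z as a fraction of full scale, a list of three; "hand": the opening, from 0 (shut) to 1 (fully open). In form: [{"slide": [tx, ty, tz], "delta_rot": [wx, wy, wz], "hand": hand}, ...]. A call has exactly 5 rows; each row shifts and turns the commanded pose from where the row before left it, along the tool's axes as they then stand; what a row does not reach is not made up. Full scale, the value 1, is 50 mm for a shift and 180 degrees for a turn. A row lasts 1/8 s, in which the tool goes at most 62.5 mm and 10.7 degrees, less where a joint would pass 70% of its speed; a pose out of reach is approached as far as the arm can. A call with a number of a shift or a turn outside -1 to 1 is refused whole. A call with a gripper value outside its range is refused whole. The fingers move at their own pace and stop on an object; the grip force is fixed at half the most. Time passes only in rows, so rows that do not move let the fingers close, or fill a call up. It gives the time, the measured TCP pose, the force and the opening at its end, in the units of the state.
- ctrl.get_obs(): the state, without advancing time (a new reading comes with each control period).
- ctrl.camera(name): name is "scene" or "top" or "wrist"; returns a dict with "frame" (384x512x3 uint8, red, green, blue), "mtx" (3x3 intrinsics, pixels), "R" (3x3) and "t" (3): a world point X has camera coordinates R X + t. Camera axes: x right, y down, z forward; pixel columns grow to the right and rows downward; lengths in m; the calibration is good to about 2 mm. A picture is of the moment at which its call begins. There is no depth.
- ctrl.hand_in(): hands the job in, once; it reports no verdict.
The state is a dict: "time_s": time; "q": joint angles; "dq": joint speeds; "joint_efforts": joint torques, N m; "eef_pos": TCP position; "eef_rot": TCP orientation; "wrist_force": force on the tool from outside, world axes, zero at the start; "torque": the same for the moment, N m; "opening": opening from 0.0 (shut) to 1.0 (fully open).
Only numpy, scipy, OpenCV 4.12 (cv2) and the standard library are available. Lean on these libraries where they do the work, as an engineer would, in place of code of your own. Each camera call takes 0.05 s, during which the arm holds its last target.

## Working session

There is one attempt and no reset: what is moved stays moved. The work goes in short steps, Python scripts to look and compute and a tool call to move; the robot and the scene stay as the last step left them, time stands still between calls to the robot, and variables do not carry over. Pictures are saved under pics/ and viewed, and the job is handed in when it is done.

Besides the shell and the picture viewer there is one more tool, called by a JSON object that holds its "name" and its "arguments". drive_tool: Moves the arm, as the interface text tells. Its arguments: {"type":"object","properties":{"deltas":{"type":"array","items":{"type":"object","properties":{"slide":{"type":"array","items":{"type":"number"}},"delta_rot":{"type":"array","items":{"type":"number"}},"hand":{"type":"number"}}}}},"required":["deltas"]}

```bash
mkdir -p pics; ls
python3 - <<'E'
from bench import ctrl
import cv2
print(ctrl.get_obs())
for n in ["scene","top","wrist"]:
    c=ctrl.camera(n); cv2.imwrite(f"pics/a_{n}.png",c["frame"][:,:,::-1]); print(n,c["mtx"].tolist(),c["R"].round(4).tolist(),c["t"].round(4).tolist())
E
```

```text
pics
{'time_s': 0.0, 'q': array([ 1.12971094e+00,  1.81541668e-01,  1.60800895e+00, -2.20929793e-05,
        1.35379210e+00, -2.06289979e-01]), 'dq': array([-0.00053337,  0.00037677,  0.00204687,  0.00019092, -0.00042715,
       -0.00035263]), 'joint_efforts': array([-4.05310857e-05, -4.44869184e+01, -3.51339555e+01, -2.80816130e-04,
        8.75629135e-03,  1.24048483e-05]), 'eef_pos': array([0.13351372, 0.55871686, 0.23038334]), 'eef_rot': array([-2.68091078e-04,  1.17125807e-01,  9.93116700e-01, -8.33019172e-04]), 'wrist_force': array([ 0.78498355, -0.28258214, -0.14085951]), 'torque': array([ 0.03352318, -0.00939322, -0.01909968]), 'opening': 1.002432757508518}
scene [[379.9694418086751, 0.0, 257.46624631276796], [0.0, 379.9694418086751, 189.66272837701754], [0.0, 0.0, 1.0]] [[0.564, 0.8256, 0.0158], [0.5599, -0.3683, -0.7422], [-0.607, 0.4275, -0.67]] [-0.316, -0.2164, 1.4182]
top [[414.89800027112824, 0.0, 262.4924036255902], [0.0, 414.89800027112824, 184.60197306589149], [0.0, 0.0, 1.0]] [[-0.0125, -0.9999, -0.0002], [-0.9869, 0.0123, -0.1609], [0.1609, -0.0018, -0.987]] [0.0142, 0.5255, 1.2674]
wrist [[307.7188492817684, 0.0, 256.26009927182895], [0.0, 307.7188492817684, 193.9147018974581], [0.0, 0.0, 1.0]] [[0.232, 0.9727, -0.0013], [0.9223, -0.2196, 0.318], [0.3091, -0.075, -0.9481]] [-0.5743, -0.0435, 0.3806]
```

View pics/a_scene.png

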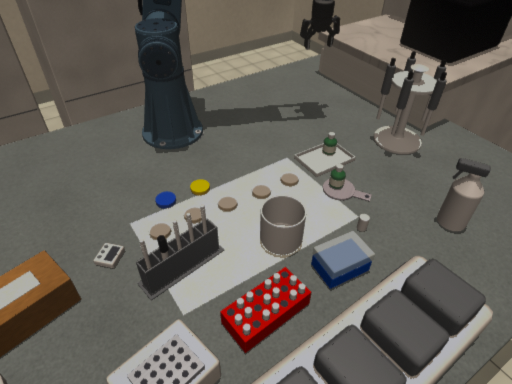

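View pics/a_top.png

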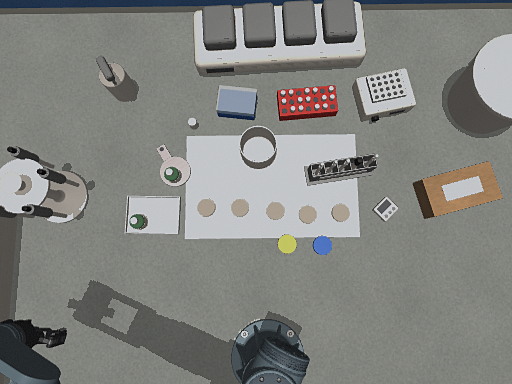

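View pics/a_wrist.png

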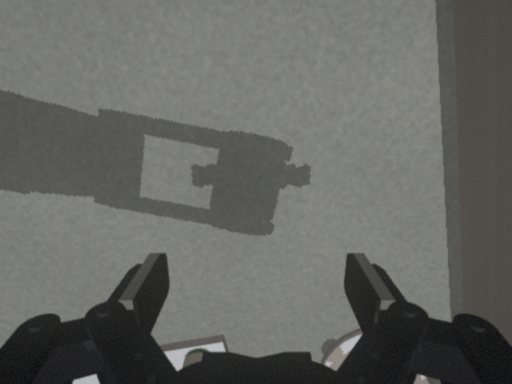

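```bash
cat > h.py <<'E'
from bench import ctrl
import cv2, numpy as np
from scipy.spatial.transform import Rotation as Ro
def ray(c,u,v):
    d=c["R"].T@np.linalg.solve(c["mtx"],[u,v,1.0]); o=-c["R"].T@c["t"]; return o,d
def onz(c,u,v,z):
    o,d=ray(c,u,v); return o+d*(z-o[2])/d[2]
def proj(c,X):
    p=c["mtx"]@(c["R"]@np.asarray(X,float)+c["t"]); return p[:2]/p[2]
def tri(c1,p1,c2,p2):
    o1,d1=ray(c1,*p1);o2,d2=ray(c2,*p2)
    s=np.linalg.lstsq(np.c_[d1,-d2],o2-o1,rcond=None)[0]
    a,b=o1+d1*s[0],o2+d2*s[1]; return (a+b)/2,np.linalg.norm(a-b)
def zoom(c,x0,y0,x1,y1,s,name):
    cv2.imwrite("pics/"+name,cv2.resize(c["frame"][y0:y1,x0:x1,::-1],None,fx=s,fy=s,interpolation=cv2.INTER_CUBIC))
def st():
    o=ctrl.get_obs(); R=Ro.from_quat(np.roll(o["eef_rot"],-1)).as_matrix()
    print("t",round(o["time_s"],2),"p",o["eef_pos"].round(4),"f",o["wrist_force"].round(1),"op",round(o["opening"],3),"q",o["q"].round(2)); return o["eef_pos"],R
def go(*T):
    p,R=st(); print("tool-axes slide units:",(R.T@(np.array(T)-p)/0.05).round(3))
def rotto(yaw_deg):
    # tool z down, tool x = world dir at yaw
    p,R=st(); y=np.radians(yaw_deg); x=[np.cos(y),np.sin(y),0]; z=[0,0,-1]; D=np.c_[x,np.cross(z,x),z]
    print("rot units", (Ro.from_matrix(R.T@D).as_rotvec()/np.pi).round(4))
E
python3 - <<'E'
from h import *
c=ctrl.camera("top"); s=ctrl.camera("scene")
zoom(c,120,110,390,260,2.9,"b_top.png"); zoom(s,90,120,390,310,2.6,"b_scene.png")
E
```

```text
(no output)
```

View pics/b_top.png

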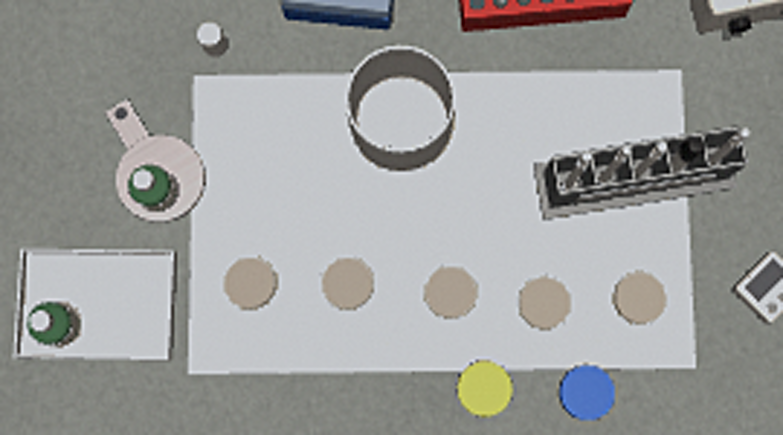

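View pics/b_scene.png

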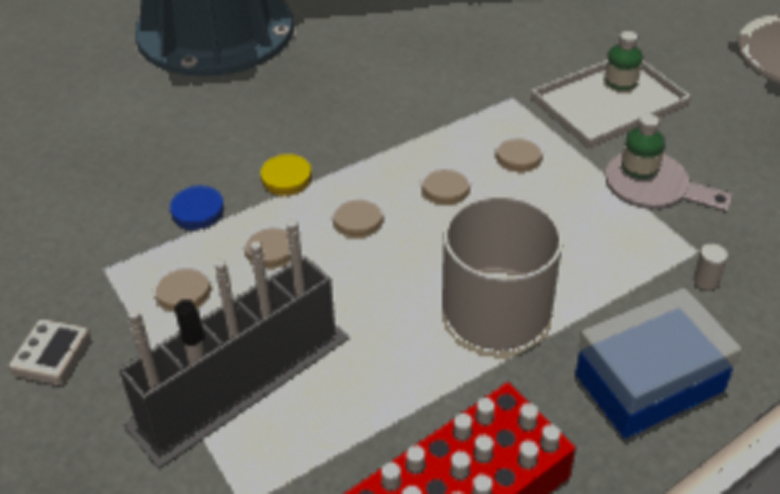

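```bash
cat > det.py <<'E'
from h import *
def dishes(c,z=0.014,amin=None):
    hsv=cv2.cvtColor(c["frame"],cv2.COLOR_RGB2HSV).astype(int)
    H,S,V=hsv[...,0],hsv[...,1],hsv[...,2]
    m=((H>8)&(H<19)&(S>45)&(V>110)).astype(np.uint8)
    m=cv2.morphologyEx(m,cv2.MORPH_OPEN,np.ones((3,3)))
    n,l,s,ce=cv2.connectedComponentsWithStats(m)
    return [(ce[i].round(1),int(s[i,4]),s[i,2:4],onz(c,*ce[i],z).round(4)) for i in range(1,n) if 60<s[i,4]<3000]
E
python3 - <<'E'
from det import *
c=ctrl.camera("top"); s=ctrl.camera("scene")
for n,k in (("top",c),("scene",s)):
    for d in dishes(k): print(n,*d)
f=c["frame"]; hs=cv2.cvtColor(f,cv2.COLOR_RGB2HSV)
for (u,v) in [(206,207),(240,208),(165,174),(180,165),(258,155),(150,220),(230,170)]: print(u,v,f[v,u],hs[v,u])
E
```

```text
top [461.9 188.5] 2111 [79 54] [ 0.5096 -0.6348  0.014 ]
scene [21.  41.6] 1223 [47 91] [-1.1895 -0.3107  0.014 ]
scene [189.6   6.6] 63 [ 8 13] [-1.2609  0.7079  0.014 ]
scene [237.1  21.2] 2228 [98 50] [-0.8621  0.8235  0.014 ]
scene [294.7  14. ] 366 [25 31] [-0.7846  1.2029  0.014 ]
scene [377.4  19.6] 61 [11 13] [-0.4331  1.5745  0.014 ]
scene [198.   44.1] 120 [17 15] [-0.6696  0.4585  0.014 ]
scene [493.4  56.6] 160 [23 16] [0.2771 1.6598 0.014 ]
scene [289.3 178.5] 124 [16 10] [0.4649 0.1873 0.014 ]
scene [260.9 190.6] 137 [17 10] [0.4624 0.0792 0.014 ]
scene [226.9 202.9] 153 [17 11] [ 0.4516 -0.035   0.014 ]
scene [194.7 213.8] 119 [13 12] [ 0.4394 -0.1347  0.014 ]
scene [159.4 229.9] 192 [20 13] [ 0.4412 -0.2432  0.014 ]
scene [ 32.  282.2] 1991 [69 73] [ 0.4294 -0.5631  0.014 ]
206 207 [170 158 145] [ 16  38 170]
240 208 [168 157 143] [ 17  38 168]
165 174 [45 86 52] [ 65 122  86]
180 165 [194 186 185] [  3  12 194]
258 155 [194 198 201] [103   9 201]
150 220 [195 198 202] [107   9 202]
230 170 [194 196 200] [110   8 200]
```

```bash
sed -i 's/(S>45)&(V>110)/(S>26)\&(V>120)/' det.py
python3 - <<'E'
from det import *
c=ctrl.camera("top"); s=ctrl.camera("scene")
for d in dishes(c): print(*d)
f=c["frame"].astype(int)
# carrier: R-B in 4..20
m=((f[...,0]-f[...,2]>3)&(f[...,0]>140)&(f[...,0]-f[...,1]>3)).astype(np.uint8); roi=np.zeros_like(m); roi[140:195,150:198]=1; m*=roi
cv2.imwrite("pics/c_m.png",cv2.resize(m[130:200,140:210]*255,None,fx=8,fy=8,interpolation=0))
cnt=max(cv2.findContours(m,0,1)[0],key=cv2.contourArea)
P=np.array([onz(c,u,v,0.008) for u,v in cnt[:,0,:]])
print(len(P),P.min(0),P.max(0))
# refine: circle radius 0.05 robust fit
from scipy.optimize import least_squares
r=least_squares(lambda q:np.hypot(*(P[:,:2]-q).T)-0.049,P[:,:2].mean(0),loss="soft_l1",f_scale=0.002); print("carrier",r.x, np.sort(abs(r.fun))[::6].round(4))
zoom(c,300,130,390,200,8,"c_cad.png"); zoom(c,225,115,290,175,10,"c_jar.png"); zoom(s,130,200,230,300,6,"c_cads.png")
E
```

```text
[461.9 188.5] 2130 [79 54] [ 0.5096 -0.6347  0.014 ]
[205.6 207.1] 225 [16 17] [0.4597 0.1904 0.014 ]
[239.3 207.1] 213 [16 17] [0.4582 0.0828 0.014 ]
[274.9 210.3] 221 [17 16] [ 0.4464 -0.0311  0.014 ]
[340.2 212.3] 227 [17 17] [ 0.4376 -0.2394  0.014 ]
[307.5 213.8] 216 [16 17] [ 0.4341 -0.1347  0.014 ]
120 [0.53336363 0.2463041  0.008     ] [0.66755391 0.35629364 0.008     ]
carrier [0.58505764 0.29638374] [0.     0.0003 0.0004 0.0008 0.0011 0.0013 0.0016 0.0021 0.0027 0.0032
 0.0037 0.0044 0.0048 0.0055 0.0064 0.0074 0.0097 0.0207 0.0328 0.0419]
```

View pics/c_cad.png

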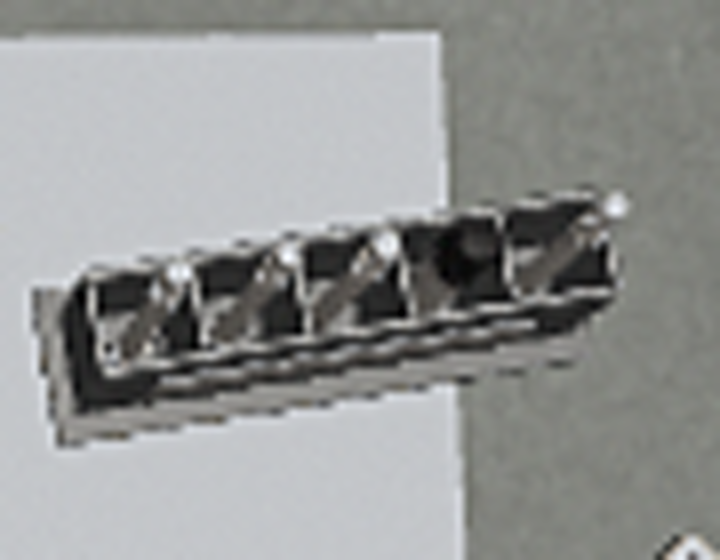

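View pics/c_cads.png

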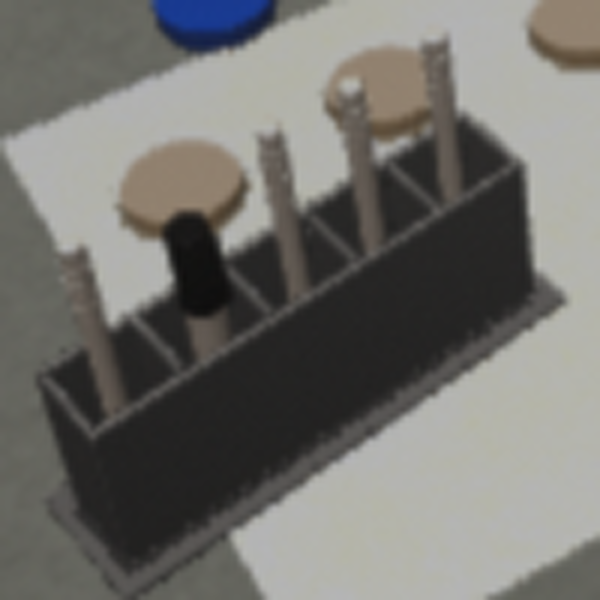

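View pics/c_m.png

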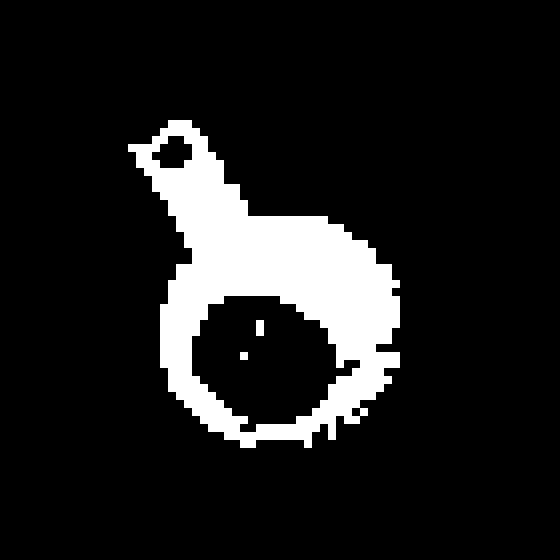

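View pics/c_jar.png

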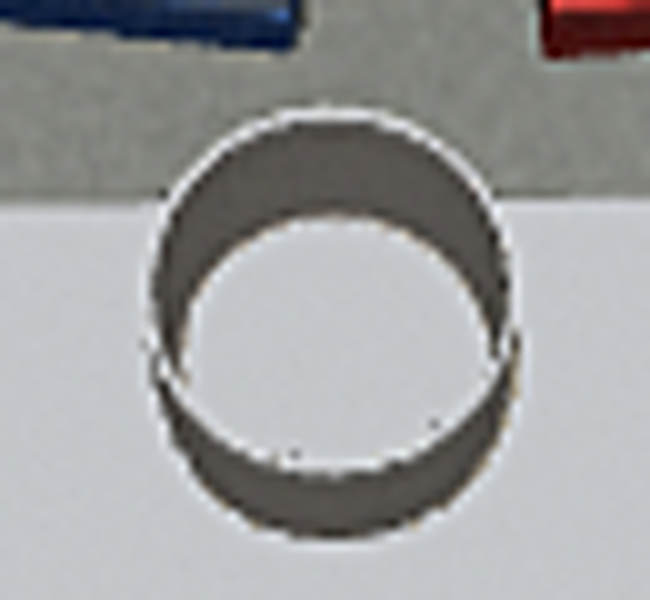

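Run:
```python
from det import *
c=ctrl.camera("top"); s=ctrl.camera("scene")
print("carrier",onz(c,174.6,170.9,.008),"jar",onz(c,258.2,144.75,.11), onz(c,258.2,127,.11),onz(c,258.2,162.5,.11))
T=[(322.2,164),(336.2,162.1),(348.2,160.4),(377,155.6)]; S=[(202.8,207.5),(188.5,214.7),(175.3,222.5),(142.5,242.5)]
for a,b in zip(T,S): print(tri(c,a,s,b), "onz .165",onz(c,*a,.165))
# caddy corners at z=.09 in top
for u,v in [(91,278),(108,370),(590,196),(612,290)]: print("cad",onz(c,300+u/8,130+v/8,.09))
# bottle cap
print("bottle cap", onz(c,143/2.9+120,180/2.9+110,.083), "tray bottle",onz(c,40/2.9+120,322/2.9+110,.078))
for u,v in [(20,249),(175,250),(15,358),(170,360)]: print("tray",onz(c,120+u/2.9,110+v/2.9,.015))
print("timer",onz(c,385,209,.02),"vial",onz(c,209/2.9+120,33/2.9+110,.045))
rotto(180);
```

```text
carrier [0.58007575 0.29345629 0.008     ] jar [0.63753506 0.01926921 0.11      ] [0.69347707 0.01866509 0.11      ] [0.58238041 0.01986482 0.11      ]
(array([ 0.56535139, -0.16457057,  0.15961778]), np.float64(0.0025992484422114833)) onz .165 [ 0.56364803 -0.16494051  0.165     ]
(array([ 0.57007492, -0.20451803,  0.16198325]), np.float64(0.0033702763565421107)) onz .165 [ 0.56873824 -0.205509    0.165     ]
(array([ 0.57479467, -0.23984379,  0.16086831]), np.float64(0.002963593227090698)) onz .165 [ 0.57331808 -0.24033993  0.165     ]
(array([ 0.58831173, -0.32372716,  0.15988583]), np.float64(0.004099699838865006)) onz .165 [ 0.58646628 -0.32424605  0.165     ]
cad [ 0.57766067 -0.14288881  0.09      ]
cad [ 0.54175558 -0.14824654  0.09      ]
cad [ 0.60746656 -0.33586095  0.09      ]
cad [ 0.57047583 -0.34223186  0.09      ]
bottle cap [0.56162951 0.29362335 0.083     ] tray bottle [0.41294963 0.39871076 0.078     ]
tray [0.49891927 0.44334981 0.015     ]
tray [0.49565947 0.27173065 0.015     ]
tray [0.37895009 0.44399037 0.015     ]
tray [0.37467154 0.27483645 0.015     ]
timer [ 0.44577474 -0.3812036   0.02      ] vial [0.73506779 0.23262826 0.045     ]
t 0.55 p [0.1338 0.5592 0.2313] f [ 0.8 -0.6 -0.6] op 1.002 q [ 1.13  0.18  1.61 -0.    1.35 -0.21]
rot units [-0.      0.     -0.0747]
```

{"name": "drive_tool", "arguments": {"deltas": [{"slide": [0, 0, 0], "delta_rot": [0, 0, 0.055], "hand": 1}, {"slide": [0, 0, 0], "delta_rot": [0, 0, 0.055], "hand": 1}, {"slide": [0, 0, 0], "delta_rot": [0, 0, 0.055], "hand": 1}, {"slide": [0, 0, 0], "delta_rot": [0, 0, 0.055], "hand": 1}, {"slide": [0, 0, 0], "delta_rot": [0, 0, 0.055], "hand": 1}]}}

```text
time_s: 1.18
eef_pos: [0.1338, 0.5593, 0.2313]
eef_rot: [0.0, 0.525, 0.851, 0.0]
wrist_force: [-0.2, -0.3, 0.2]
opening: 1.0
```

{"name": "drive_tool", "arguments": {"deltas": [{"slide": [0, 0, 0], "delta_rot": [0, 0, 0.055], "hand": 1}, {"slide": [0, 0, 0], "delta_rot": [0, 0, 0.055], "hand": 1}, {"slide": [0, 0, 0], "delta_rot": [0, 0, 0.0406], "hand": 1}, {"slide": [0, 0, 0], "delta_rot": [0, 0, 0], "hand": 1}, {"slide": [0, 0, 0], "delta_rot": [0, 0, 0], "hand": 1}]}}

```text
time_s: 1.8
eef_pos: [0.1338, 0.5592, 0.2313]
eef_rot: [-0.0, 0.707, 0.708, 0.0]
wrist_force: [0.0, -0.4, 1.0]
opening: 1.001
```

Run:
```python
from h import *
rotto(90); go(0.561,0.294,0.12)
c=ctrl.camera("top"); s=ctrl.camera("scene"); zoom(c,120,120,220,240,5,"d_t.png"); zoom(s,290,120,390,220,6,"d_s.png")
```

```text
t 1.8 p [0.1338 0.5592 0.2313] f [ 0.  -0.4  1. ] op 1.001 q [ 1.13  0.18  1.61 -0.    1.35  1.13]
rot units [ 0.     -0.      0.0004]
t 1.8 p [0.1338 0.5592 0.2313] f [ 0.  -0.4  1. ] op 1.001 q [ 1.13  0.18  1.61 -0.    1.35  1.13]
tool-axes slide units: [-5.317  8.537  2.226]
```

View pics/d_t.png

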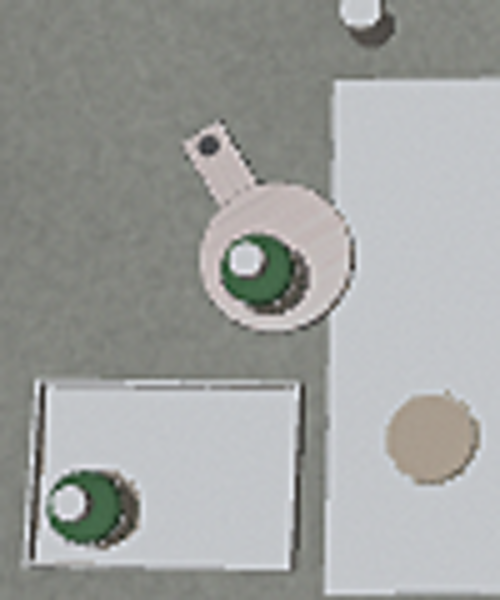

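View pics/d_s.png

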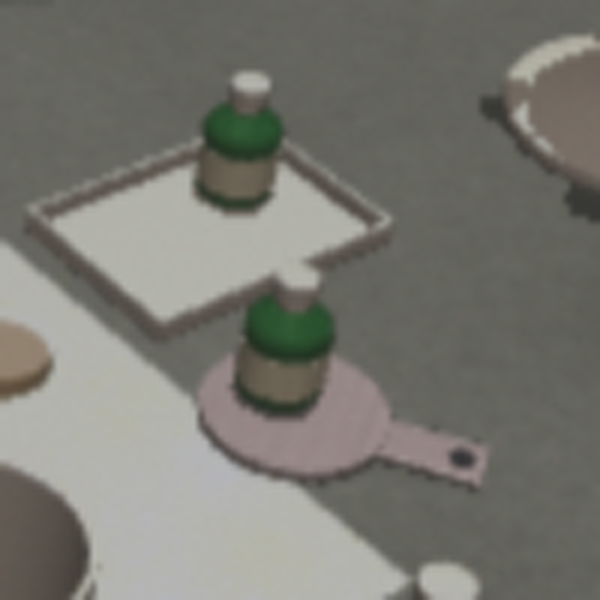

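Run:
```python
from h import *
c=ctrl.camera("top"); s=ctrl.camera("scene")
print(tri(c,(169.2,172),s,(340,165.3)),onz(c,169.2,172,.083),onz(s,340,165.3,.083))
print(onz(c,175.0,171.3,.008), onz(s,290+295/6,120+414/6,.008))
print(tri(c,(133.8,220.7),s,(331.7,133)))
```

```text
(array([0.56288905, 0.2953689 , 0.08484877]), np.float64(0.004404030081380829)) [0.56184969 0.29396764 0.083     ] [0.5620824  0.29957297 0.083     ]
[0.57873104 0.29212404 0.008     ] [0.5848931  0.29087952 0.008     ]
(array([0.41479314, 0.39943101, 0.0804182 ]), np.float64(0.00340319820907379))
```

{"name": "drive_tool", "arguments": {"deltas": [{"slide": [-0.53, 0.86, 0.1], "delta_rot": [0, 0, 0], "hand": 1}, {"slide": [-0.53, 0.86, 0.1], "delta_rot": [0, 0, 0], "hand": 1}, {"slide": [-0.53, 0.86, 0.1], "delta_rot": [0, 0, 0], "hand": 1}, {"slide": [-0.53, 0.86, 0.1], "delta_rot": [0, 0, 0], "hand": 1}, {"slide": [-0.53, 0.86, 0.1], "delta_rot": [0, 0, 0], "hand": 1}]}}

```text
time_s: 2.62
eef_pos: [0.3499, 0.4256, 0.2063]
eef_rot: [-0.0, 0.707, 0.707, 0.0]
wrist_force: [0.4, 0.4, 0.1]
opening: 0.999
```

{"name": "drive_tool", "arguments": {"deltas": [{"slide": [-0.53, 0.86, 0.3], "delta_rot": [0, 0, 0], "hand": 1}, {"slide": [-0.53, 0.86, 0.3], "delta_rot": [0, 0, 0], "hand": 1}, {"slide": [-0.53, 0.86, 0.3], "delta_rot": [0, 0, 0], "hand": 1}, {"slide": [-0.53, 0.86, 0.3], "delta_rot": [0, 0, 0], "hand": 1}, {"slide": [-0.53, 0.86, 0.3], "delta_rot": [0, 0, 0], "hand": 1}]}}

```text
time_s: 3.25
eef_pos: [0.5649, 0.2928, 0.1309]
eef_rot: [0.0, 0.707, 0.707, 0.0]
wrist_force: [0.1, 0.6, 0.7]
opening: 1.004
```

Run:
```python
from h import *
go(0.562,0.295,0.022); rotto(90)
c=ctrl.camera("wrist"); cv2.imwrite("pics/e_w.png",c["frame"][:,:,::-1])
```

```text
t 3.25 p [0.5649 0.2928 0.1309] f [0.1 0.6 0.7] op 1.004 q [0.29 0.41 1.53 0.   1.2  0.29]
tool-axes slide units: [ 0.044 -0.058  2.177]
t 3.25 p [0.5649 0.2928 0.1309] f [0.1 0.6 0.7] op 1.004 q [0.29 0.41 1.53 0.   1.2  0.29]
rot units [ 0.0001 -0.0001 -0.0002]
```

View pics/e_w.png

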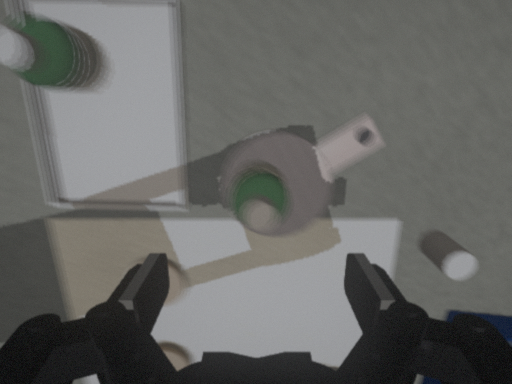

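{"name": "drive_tool", "arguments": {"deltas": [{"slide": [0.04, -0.06, 0.5], "delta_rot": [0, 0, 0], "hand": 1}, {"slide": [0, 0, 0.7], "delta_rot": [0, 0, 0], "hand": 1}, {"slide": [0, 0, 0.7], "delta_rot": [0, 0, 0], "hand": 1}, {"slide": [0, 0, 0.28], "delta_rot": [0, 0, 0], "hand": 1}, {"slide": [0, 0, 0], "delta_rot": [0, 0, 0], "hand": 0}]}}

```text
time_s: 3.92
eef_pos: [0.5599, 0.2957, 0.0216]
eef_rot: [-0.0, 0.707, 0.707, -0.001]
wrist_force: [-0.8, 0.2, -0.5]
opening: 0.817
```

{"name": "drive_tool", "arguments": {"deltas": [{"slide": [0, 0, 0], "delta_rot": [0, 0, 0], "hand": 0}, {"slide": [0, 0, 0], "delta_rot": [0, 0, 0], "hand": 0}, {"slide": [0, 0, 0], "delta_rot": [0, 0, 0], "hand": 0}, {"slide": [0, 0, 0], "delta_rot": [0, 0, 0], "hand": 0}, {"slide": [0, 0, 0], "delta_rot": [0, 0, 0], "hand": 0}]}}

```text
time_s: 4.55
eef_pos: [0.5622, 0.2964, 0.0245]
eef_rot: [0.001, 0.707, 0.707, 0.002]
wrist_force: [-0.0, 0.2, 6.3]
opening: 0.519
```

{"name": "drive_tool", "arguments": {"deltas": [{"slide": [0, 0, -0.6], "delta_rot": [0, 0, 0], "hand": 0}, {"slide": [0, 0, -0.6], "delta_rot": [0, 0, 0], "hand": 0}, {"slide": [0.1, -0.6, 0], "delta_rot": [0, 0, 0], "hand": 0}, {"slide": [0.1, -0.6, 0], "delta_rot": [0, 0, 0], "hand": 0}, {"slide": [0.1, -0.6, 0], "delta_rot": [0, 0, 0], "hand": 0}]}}

```text
time_s: 5.18
eef_pos: [0.4695, 0.3109, 0.0827]
eef_rot: [0.0, 0.708, 0.707, 0.0]
wrist_force: [1.1, 0.6, -0.9]
opening: 0.514
```

{"name": "drive_tool", "arguments": {"deltas": [{"slide": [0.1, -0.7, 0], "delta_rot": [0, 0, 0], "hand": 0}, {"slide": [0, 0, 0.6], "delta_rot": [0, 0, 0], "hand": 0}, {"slide": [0, 0, 0.4], "delta_rot": [0, 0, 0], "hand": 0}, {"slide": [0, 0, 0], "delta_rot": [0, 0, 0], "hand": 0}, {"slide": [0, 0, 0], "delta_rot": [0, 0, 0], "hand": 0}]}}

```text
time_s: 5.8
eef_pos: [0.4361, 0.3161, 0.0332]
eef_rot: [0.0, 0.708, 0.707, 0.001]
wrist_force: [0.0, -0.5, -0.5]
opening: 0.517
```

Run:
```python
from h import *
st(); s=ctrl.camera("scene"); zoom(s,270,80,390,220,5,"f_s.png")
```

```text
t 5.8 p [0.4361 0.3161 0.0332] f [ 0.  -0.5 -0.5] op 0.517 q [0.41 0.37 1.83 0.   0.95 0.41]
```

View pics/f_s.png

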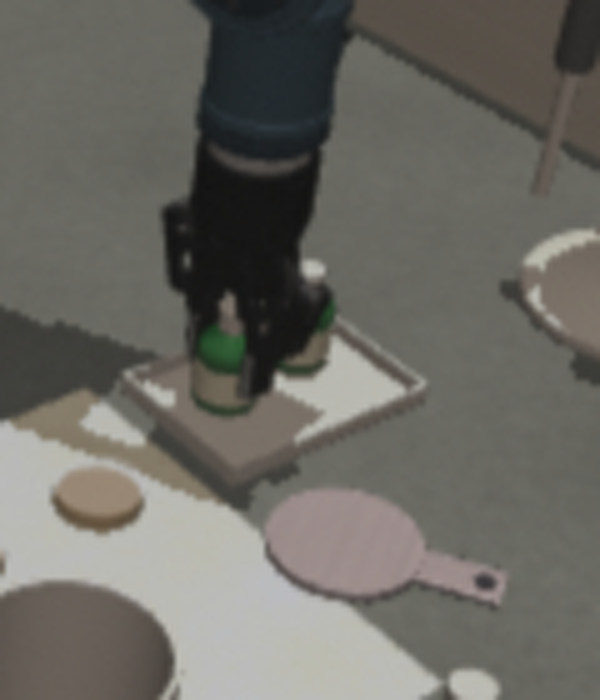

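{"name": "drive_tool", "arguments": {"deltas": [{"slide": [0, 0, 0.15], "delta_rot": [0, 0, 0], "hand": 0}, {"slide": [0, 0, 0.13], "delta_rot": [0, 0, 0], "hand": 0}, {"slide": [0, 0, 0], "delta_rot": [0, 0, 0], "hand": 0}, {"slide": [0, 0, 0], "delta_rot": [0, 0, 0], "hand": 0.75}, {"slide": [0, 0, 0], "delta_rot": [0, 0, 0], "hand": 0.75}]}}

```text
time_s: 6.48
eef_pos: [0.4355, 0.3159, 0.0181]
eef_rot: [-0.0, 0.707, 0.707, -0.0]
wrist_force: [-0.2, 0.1, -0.5]
opening: 0.755
```

{"name": "drive_tool", "arguments": {"deltas": [{"slide": [0, 0, 0], "delta_rot": [0, 0, 0], "hand": 0.75}, {"slide": [0, 0, -0.5], "delta_rot": [0, 0, 0], "hand": 0.75}, {"slide": [0, 0, -1], "delta_rot": [0, 0, 0], "hand": 0.75}, {"slide": [0, 0, -1], "delta_rot": [0, 0, 0], "hand": 1}, {"slide": [-0.9, 0, 0], "delta_rot": [0, 0, 0], "hand": 1}]}}

```text
time_s: 7.1
eef_pos: [0.4388, 0.2732, 0.1482]
eef_rot: [0.002, 0.706, 0.708, 0.005]
wrist_force: [0.8, -1.3, -0.8]
opening: 1.003
```

Run:
```python
from det import *
st(); s=ctrl.camera("scene"); c=ctrl.camera("top"); zoom(s,270,80,390,220,5,"g_s.png"); zoom(c,110,100,390,270,2.8,"g_t.png")
for d in dishes(c): print(*d)
for d in dishes(s): print("s",*d)
```

```text
t 7.1 p [0.4388 0.2732 0.1482] f [ 0.8 -1.3 -0.8] op 1.003 q [0.33 0.14 1.84 0.   1.16 0.32]
[462.  188.4] 2141 [79 54] [ 0.5099 -0.6349  0.014 ]
[205.8 207.1] 228 [17 17] [0.4596 0.1899 0.014 ]
[239.5 207.2] 220 [16 17] [0.4579 0.082  0.014 ]
[274.9 210.3] 221 [17 16] [ 0.4464 -0.0311  0.014 ]
[340.2 212.5] 210 [16 17] [ 0.4371 -0.2395  0.014 ]
[307.5 213.9] 214 [17 17] [ 0.4337 -0.1348  0.014 ]
s [377.5  38.7] 2253 [74 55] [-0.2132  1.3353  0.014 ]
s [479.4  62. ] 1055 [66 44] [0.2767 1.5361 0.014 ]
s [427.2  63.4] 271 [25 22] [0.1461 1.2968 0.014 ]
s [399.6 144.2] 426 [41 14] [0.532  0.6337 0.014 ]
s [289.5 177.7] 133 [16 10] [0.4621 0.1903 0.014 ]
s [469.9 189.5] 384 [29 18] [0.8154 0.6252 0.014 ]
s [261.  190.2] 145 [17 11] [0.4611 0.0806 0.014 ]
s [227.  202.2] 163 [19 11] [ 0.4493 -0.0334  0.014 ]
s [194.5 213. ] 129 [14 12] [ 0.4363 -0.1338  0.014 ]
s [159.4 229.5] 202 [20 14] [ 0.4401 -0.2426  0.014 ]
s [ 31.7 282.2] 1968 [68 73] [ 0.429  -0.5637  0.014 ]
s [407.1 263.4] 74 [17 14] [0.8933 0.2331 0.014 ]
s [324.9 328. ] 725 [145 113] [ 0.9079 -0.0587  0.014 ]
```

View pics/g_s.png

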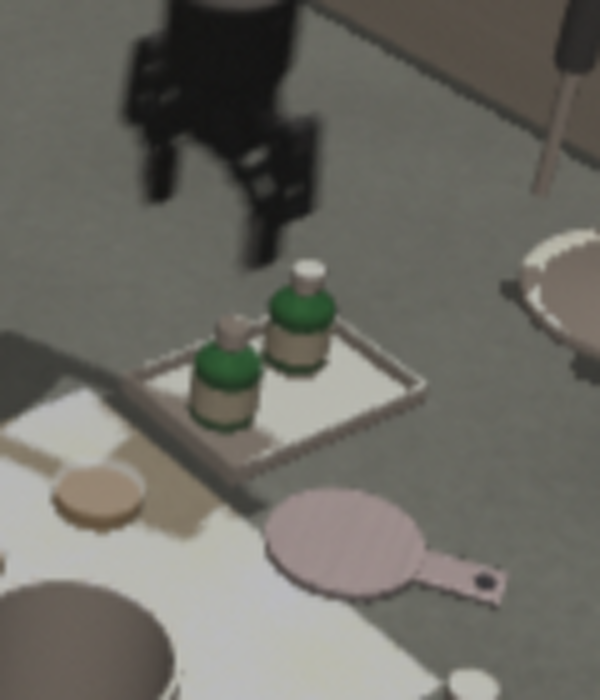

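View pics/g_t.png

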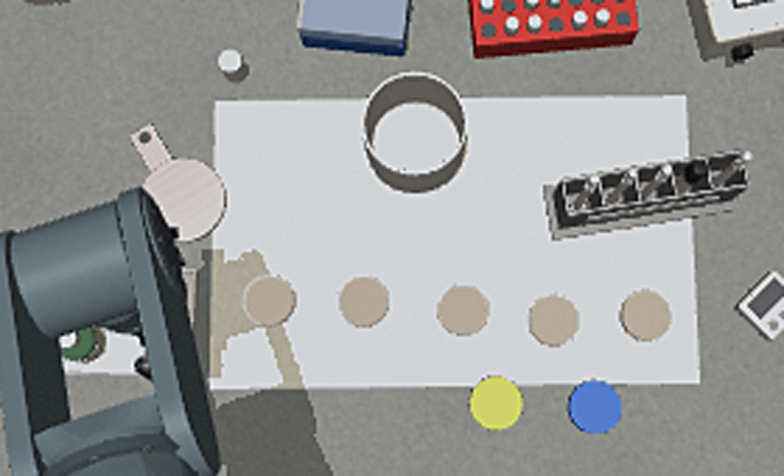

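{"name": "drive_tool", "arguments": {"deltas": [{"slide": [-0.8, 0.2, 0], "delta_rot": [0, 0, 0], "hand": 1}, {"slide": [-0.8, 0.22, 0.2], "delta_rot": [0, 0, 0], "hand": 1}, {"slide": [0, 0, 0.7], "delta_rot": [0, 0, 0], "hand": 1}, {"slide": [0, 0, 0.7], "delta_rot": [0, 0, 0], "hand": 1}, {"slide": [0, 0, 0], "delta_rot": [0, 0, 0], "hand": 1}]}}

```text
time_s: 7.82
eef_pos: [0.4536, 0.1905, 0.0605]
eef_rot: [-0.002, 0.708, 0.707, -0.003]
wrist_force: [-0.4, -0.5, 0.6]
opening: 1.0
```

Run:
```python
from det import *
rotto(90); go(0.460,0.190,0.005)
s=ctrl.camera("scene");c=ctrl.camera("top")
zoom(s,240,80,340,220,5,"h_s.png")
w=ctrl.camera("wrist"); cv2.imwrite("pics/h_w.png",w["frame"][:,:,::-1])
for d in dishes(w): print("w",*d)
f=c["frame"].astype(int)
m=((f[...,0]-f[...,2]>3)&(f[...,0]>140)&(f[...,0]-f[...,1]>3)).astype(np.uint8); roi=np.zeros_like(m); roi[140:195,150:198]=1; m*=roi
print("car", onz(c,*(np.array([(np.where(m.any(0))[0].max()-15+.0), 0])),0.008)[1], np.where(m[165:180].any(0))[0][[0,-1]],np.where(m[:,172:190].any(1))[0][[0,-1]])
```

```text
t 7.83 p [0.4536 0.1905 0.0605] f [-0.4 -0.5  0.6] op 1.0 q [0.16 0.24 1.93 0.   0.98 0.16]
rot units [-0.0022  0.0003 -0.0005]
t 7.83 p [0.4536 0.1905 0.0605] f [-0.4 -0.5  0.6] op 1.0 q [0.16 0.24 1.93 0.   0.98 0.16]
tool-axes slide units: [-0.009  0.136  1.11 ]
w [257.3 330.7] 1178 [67 32] [0.459  0.0957 0.014 ]
car 0.30871597632880377 [160 189] [156 174]
```

View pics/h_w.png

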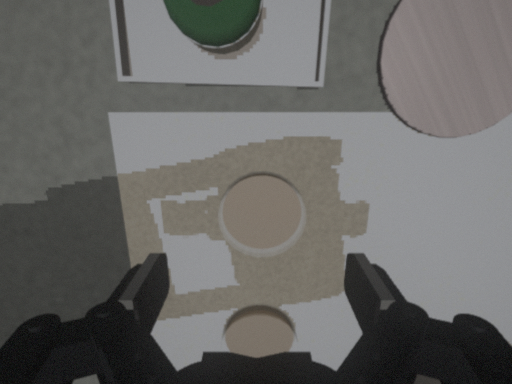

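View pics/h_s.png

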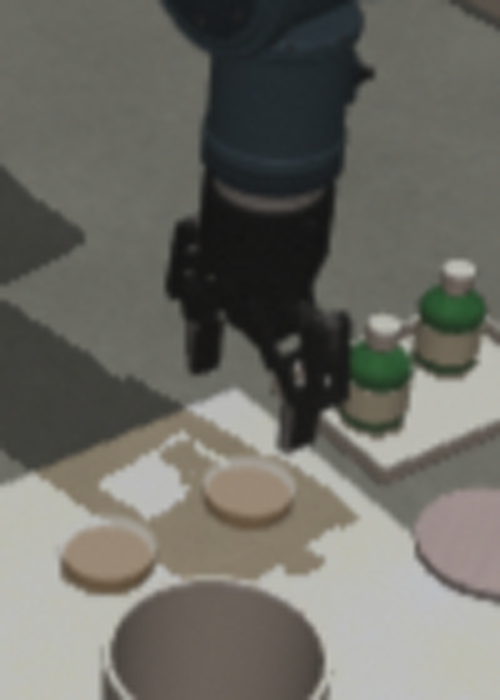

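{"name": "drive_tool", "arguments": {"deltas": [{"slide": [0, 0.13, 0.4], "delta_rot": [0, 0, 0], "hand": 1}, {"slide": [0, 0, 0.4], "delta_rot": [0, 0, 0], "hand": 1}, {"slide": [0, 0, 0.3], "delta_rot": [0, 0, 0], "hand": 1}, {"slide": [0, 0, 0], "delta_rot": [0, 0, 0], "hand": 0}, {"slide": [0, 0, 0], "delta_rot": [0, 0, 0], "hand": 0}]}}

```text
time_s: 8.6
eef_pos: [0.4634, 0.1911, 0.0097]
eef_rot: [0.0, 0.707, 0.707, 0.0]
wrist_force: [-3.9, -1.0, 6.1]
opening: 0.654
```

{"name": "drive_tool", "arguments": {"deltas": [{"slide": [0, 0, 0], "delta_rot": [0, 0, 0], "hand": 0}, {"slide": [0, 0, 0], "delta_rot": [0, 0, 0], "hand": 0}, {"slide": [0, 0, 0], "delta_rot": [0, 0, 0], "hand": 0}, {"slide": [0, 0, 0], "delta_rot": [0, 0, 0], "hand": 0}, {"slide": [0, 0, 0], "delta_rot": [0, 0, 0], "hand": 0}]}}

```text
time_s: 9.22
eef_pos: [0.4634, 0.1911, 0.0099]
eef_rot: [0.0, 0.707, 0.707, 0.0]
wrist_force: [-3.8, -0.8, 7.2]
opening: 0.644
```

Run:
```python
from det import *
rotto(90)
s=ctrl.camera("scene")
zoom(s,240,80,340,220,5,"i_s.png")
w=ctrl.camera("wrist"); cv2.imwrite("pics/i_w.png",w["frame"][:,:,::-1])
```

```text
t 9.22 p [0.4634 0.1911 0.0099] f [-3.8 -0.8  7.2] op 0.644 q [ 0.15  0.35  1.93 -0.    0.87  0.15]
rot units [ 0.0003 -0.     -0.0002]
```

View pics/i_w.png

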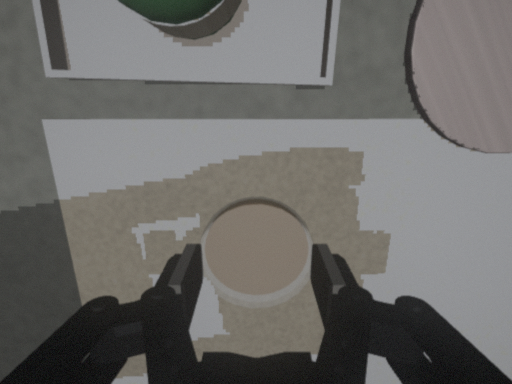

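View pics/i_s.png

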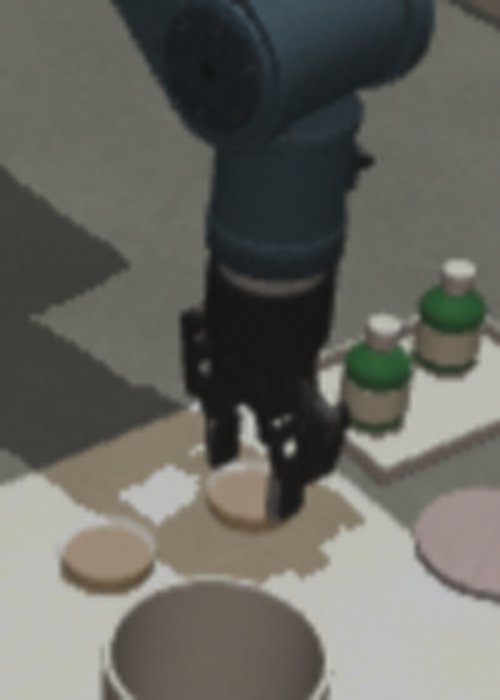

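Run:
```python
from det import *
w=ctrl.camera("wrist"); p=ctrl.get_obs()["eef_pos"]
for z in (0.005,0.016,.03): print(proj(w,[p[0],p[1],z]))
hs=cv2.cvtColor(w["frame"],cv2.COLOR_RGB2HSV); print(hs[250,250],hs[275,330-60],hs[200,330],hs[300,260])
print(onz(w,257,251,0.016))
```

```text
[253.2425949  249.20038248]
[253.10022071 259.7731391 ]
[252.8889034  275.46563545]
[ 16  42 129] [ 16  43 129] [ 20  32 121] [ 24   9 139]
[0.46541161 0.19609967 0.016     ]
```

{"name": "drive_tool", "arguments": {"deltas": [{"slide": [0, 0, -0.5], "delta_rot": [0, 0, 0], "hand": 0}, {"slide": [0, 0, -0.7], "delta_rot": [0, 0, 0], "hand": 0}, {"slide": [0.6, 0.6, 0], "delta_rot": [0, 0, 0], "hand": 0}, {"slide": [0.7, 0.9, 0], "delta_rot": [0, 0, 0], "hand": 0}, {"slide": [0.7, 0.9, 0], "delta_rot": [0, 0, 0], "hand": 0}]}}

```text
time_s: 10.0
eef_pos: [0.585, 0.2921, 0.0701]
eef_rot: [0.001, 0.708, 0.707, 0.001]
wrist_force: [-0.6, -0.6, -1.1]
opening: 0.643
```

{"name": "drive_tool", "arguments": {"deltas": [{"slide": [0, 0, 0], "delta_rot": [0, 0, 0], "hand": 0}, {"slide": [0, 0, 0], "delta_rot": [0, 0, 0], "hand": 0}, {"slide": [0, 0, 0], "delta_rot": [0, 0, 0], "hand": 0}, {"slide": [0, 0, 0], "delta_rot": [0, 0, 0], "hand": 0}, {"slide": [0, 0, 0], "delta_rot": [0, 0, 0], "hand": 0}]}}

```text
time_s: 10.62
eef_pos: [0.5828, 0.2904, 0.0687]
eef_rot: [0.0, 0.708, 0.707, 0.0]
wrist_force: [-0.2, -0.1, -0.3]
opening: 0.648
```

Run:
```python
from det import *
go(.582,.290,.019)
s=ctrl.camera("scene")
zoom(s,280,80,390,220,5,"j_s.png")
w=ctrl.camera("wrist"); cv2.imwrite("pics/j_w.png",w["frame"][:,:,::-1])
```

```text
t 10.62 p [0.5828 0.2904 0.0687] f [-0.2 -0.1 -0.3] op 0.648 q [ 0.28  0.52  1.51 -0.    1.11  0.28]
tool-axes slide units: [-0.008 -0.016  0.995]
```

View pics/j_w.png

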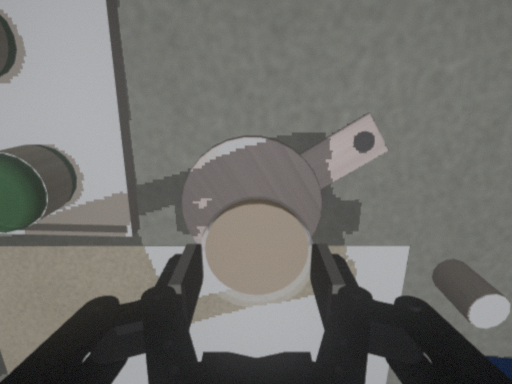

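View pics/j_s.png

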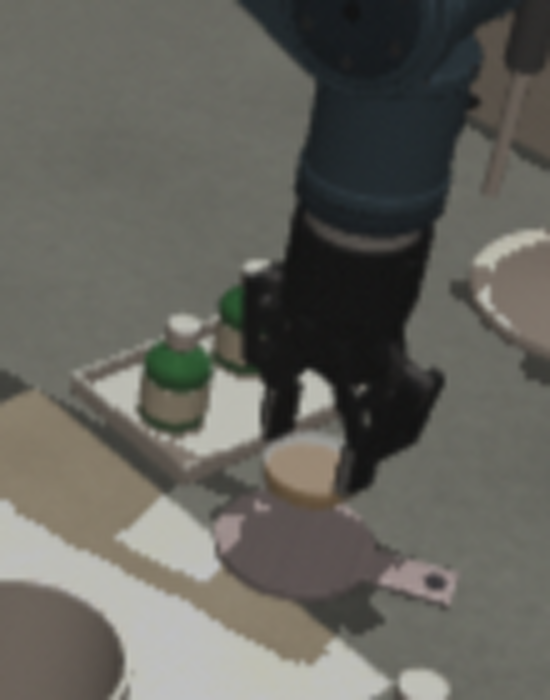

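{"name": "drive_tool", "arguments": {"deltas": [{"slide": [0, 0, 0.5], "delta_rot": [0, 0, 0], "hand": 0}, {"slide": [0, 0, 0.38], "delta_rot": [0, 0, 0], "hand": 0}, {"slide": [0, 0, 0.1], "delta_rot": [0, 0, 0], "hand": 0}, {"slide": [0, 0, 0], "delta_rot": [0, 0, 0], "hand": 0}, {"slide": [0, 0, 0], "delta_rot": [0, 0, 0], "hand": 0}]}}

```text
time_s: 11.35
eef_pos: [0.5833, 0.2909, 0.0196]
eef_rot: [0.0, 0.707, 0.707, 0.0]
wrist_force: [0.6, 0.7, -0.9]
opening: 0.646
```

Run:
```python
from det import *
st()
w=ctrl.camera("wrist"); cv2.imwrite("pics/k_w.png",w["frame"][:,:,::-1])
s=ctrl.camera("scene")
zoom(s,280,130,390,230,7,"k_s.png")
```

```text
t 11.35 p [0.5833 0.2909 0.0196] f [ 0.6  0.7 -0.9] op 0.646 q [0.28 0.59 1.52 0.   1.03 0.28]
```

View pics/k_w.png

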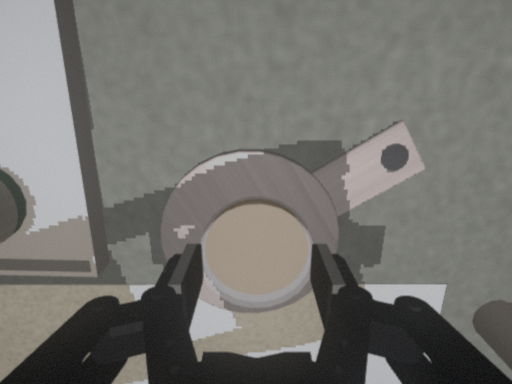

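View pics/k_s.png

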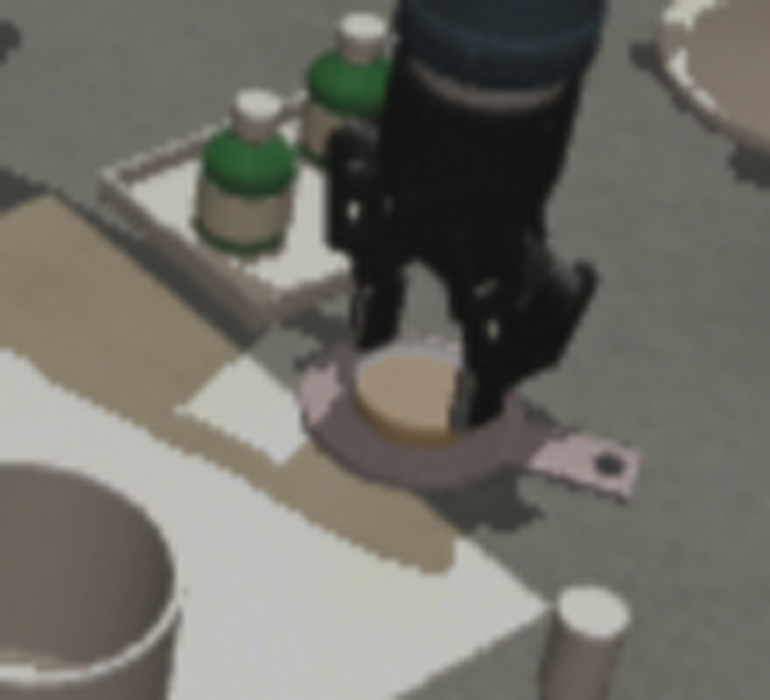

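Run:
```python
from det import *
w=ctrl.camera("wrist")
print("plate L,R,top,bot",[onz(w,u,v,.008).round(4)[:2] for u,v in [(161,232),(339,225),(250,151),(238,312)]])
print("dish",[onz(w,u,v,.024).round(4)[:2] for u,v in [(201,250),(313,250),(257,199),(257,308)]])
s=ctrl.camera("scene")
o=(280,130)
print("s plate",[onz(s,280+u/7,130+v/7,.008).round(4)[:2] for u,v in [(300,395),(530,420),(425,488)]])
```

```text
plate L,R,top,bot [array([0.5322, 0.298 ]), array([0.6305, 0.3021]), array([0.5818, 0.3431]), array([0.5738, 0.2443])]
dish [array([0.5569, 0.2955]), array([0.6137, 0.2955]), array([0.5853, 0.3229]), array([0.5853, 0.2601])]
s plate [array([0.5478, 0.2564]), array([0.6167, 0.3308]), array([0.6231, 0.2611])]
```

{"name": "drive_tool", "arguments": {"deltas": [{"slide": [0.03, -0.07, 0], "delta_rot": [0, 0, 0], "hand": 0}, {"slide": [0, 0, 0], "delta_rot": [0, 0, 0], "hand": 0}, {"slide": [0, 0, 0.03], "delta_rot": [0, 0, 0], "hand": 0}, {"slide": [0, 0, 0], "delta_rot": [0, 0, 0], "hand": 0.85}, {"slide": [0, 0, 0], "delta_rot": [0, 0, 0], "hand": 0.85}]}}

```text
time_s: 12.18
eef_pos: [0.5795, 0.2922, 0.0177]
eef_rot: [0.0, 0.708, 0.707, -0.0]
wrist_force: [-0.3, -0.0, 0.2]
opening: 0.848
```

{"name": "drive_tool", "arguments": {"deltas": [{"slide": [0, 0, 0], "delta_rot": [0, 0, 0], "hand": 1}, {"slide": [0, 0, -0.4], "delta_rot": [0, 0, 0], "hand": 1}, {"slide": [0, 0, -0.6], "delta_rot": [0, 0, 0], "hand": 1}, {"slide": [0, 0, -0.6], "delta_rot": [0, 0, 0], "hand": 1}, {"slide": [0, 0, 0], "delta_rot": [0, 0, 0], "hand": 1}]}}

```text
time_s: 12.8
eef_pos: [0.5822, 0.2931, 0.1026]
eef_rot: [0.002, 0.707, 0.707, 0.003]
wrist_force: [0.9, 0.2, 0.2]
opening: 1.001
```

Run:
```python
from det import *
st()
w=ctrl.camera("wrist"); cv2.imwrite("pics/l_w.png",w["frame"][:,:,::-1])
c=ctrl.camera("top")
for d in dishes(c): print(*d)
```

```text
t 12.8 p [0.5822 0.2931 0.1026] f [0.9 0.2 0.2] op 1.001 q [ 0.28  0.47  1.5  -0.    1.16  0.29]
[178.1 169.6] 100 [ 9 15] [0.583  0.2809 0.014 ]
[461.9 188.4] 2143 [79 54] [ 0.5098 -0.6348  0.014 ]
[239.5 207.2] 223 [16 17] [0.4579 0.0821 0.014 ]
[274.9 210.3] 224 [17 17] [ 0.4467 -0.0311  0.014 ]
[340.3 212.4] 215 [17 16] [ 0.4372 -0.2397  0.014 ]
[307.3 214. ] 223 [17 17] [ 0.4336 -0.134   0.014 ]
```

View pics/l_w.png

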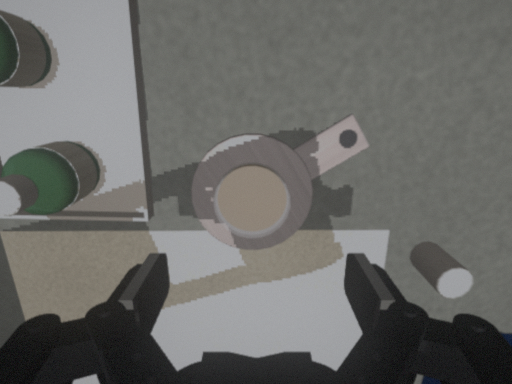

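Run:
```python
from det import *
w=ctrl.camera("wrist")
print("plate",[onz(w,u,v,.008).round(4)[:2] for u,v in [(193,194),(312,194),(252,135),(252,250)]])
print("dish",[onz(w,u,v,.024).round(4)[:2] for u,v in [(214,200),(291,200),(252,163),(252,237)]])
go(.462,.083,.06)
```

```text
plate [array([0.5309, 0.2953]), array([0.6264, 0.2951]), array([0.5784, 0.3421]), array([0.578 , 0.2448])]
dish [array([0.5498, 0.2958]), array([0.6077, 0.2957]), array([0.5785, 0.3242]), array([0.5782, 0.265 ])]
t 12.95 p [0.579  0.2921 0.0975] f [-0.7 -0.7 -1.2] op 1.0 q [ 0.28  0.48  1.51 -0.    1.16  0.29]
tool-axes slide units: [-4.185 -2.336  0.753]
```

{"name": "drive_tool", "arguments": {"deltas": [{"slide": [-0.7, -0.4, 0], "delta_rot": [0, 0, 0], "hand": 1}, {"slide": [-0.95, -0.54, 0], "delta_rot": [0, 0, 0], "hand": 1}, {"slide": [-0.95, -0.53, 0], "delta_rot": [0, 0, 0], "hand": 1}, {"slide": [-0.9, -0.5, 0.1], "delta_rot": [0, 0, 0], "hand": 1}, {"slide": [-0.7, -0.4, 0.2], "delta_rot": [0, 0, 0], "hand": 1}]}}

```text
time_s: 13.58
eef_pos: [0.459, 0.081, 0.0818]
eef_rot: [-0.001, 0.708, 0.707, -0.001]
wrist_force: [1.1, 0.2, -0.2]
opening: 1.003
```

{"name": "drive_tool", "arguments": {"deltas": [{"slide": [0, 0, 0.5], "delta_rot": [0, 0, 0], "hand": 1}, {"slide": [0, 0, 0.5], "delta_rot": [0, 0, 0], "hand": 1}, {"slide": [0, 0, 0.3], "delta_rot": [0, 0, 0], "hand": 1}, {"slide": [0, 0, 0], "delta_rot": [0, 0, 0], "hand": 1}, {"slide": [0, 0, 0], "delta_rot": [0, 0, 0], "hand": 1}]}}

```text
time_s: 14.2
eef_pos: [0.4612, 0.0825, 0.0182]
eef_rot: [0.0, 0.707, 0.707, 0.0]
wrist_force: [0.1, 0.0, 0.3]
opening: 0.997
```

Run:
```python
from det import *
go(.4605,.082,.006); rotto(90)
w=ctrl.camera("wrist"); cv2.imwrite("pics/m_w.png",w["frame"][:,:,::-1])
for d in dishes(w): print("w",*d)
```

```text
t 14.2 p [0.4612 0.0825 0.0182] f [0.1 0.  0.3] op 0.997 q [-0.08  0.27  2.01 -0.    0.87 -0.08]
tool-axes slide units: [-0.01  -0.013  0.243]
t 14.2 p [0.4612 0.0825 0.0182] f [0.1 0.  0.3] op 0.997 q [-0.08  0.27  2.01 -0.    0.87 -0.08]
rot units [ 0.0001  0.     -0.0002]
```

View pics/m_w.png

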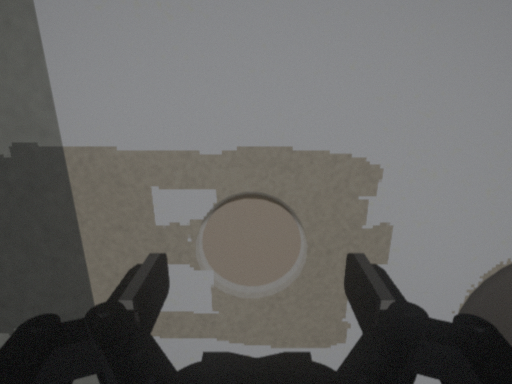

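{"name": "drive_tool", "arguments": {"deltas": [{"slide": [0, 0, 0.24], "delta_rot": [0, 0, 0], "hand": 1}, {"slide": [0, 0, 0], "delta_rot": [0, 0, 0], "hand": 0}, {"slide": [0, 0, 0], "delta_rot": [0, 0, 0], "hand": 0}, {"slide": [0, 0, 0], "delta_rot": [0, 0, 0], "hand": 0}, {"slide": [0, 0, 0], "delta_rot": [0, 0, 0], "hand": 0}]}}

```text
time_s: 14.88
eef_pos: [0.4606, 0.0825, 0.0063]
eef_rot: [-0.0, 0.707, 0.707, -0.0]
wrist_force: [-3.0, -0.5, 6.7]
opening: 0.664
```

{"name": "drive_tool", "arguments": {"deltas": [{"slide": [0, 0, 0], "delta_rot": [0, 0, 0], "hand": 0}, {"slide": [0, 0, -0.5], "delta_rot": [0, 0, 0], "hand": 0}, {"slide": [0, 0, -0.8], "delta_rot": [0, 0, 0], "hand": 0}, {"slide": [0.7, 0.4, -0.1], "delta_rot": [0, 0, 0], "hand": 0}, {"slide": [0.9, 0.5, 0], "delta_rot": [0, 0, 0], "hand": 0}]}}

```text
time_s: 15.5
eef_pos: [0.5074, 0.1627, 0.0774]
eef_rot: [0.001, 0.708, 0.706, 0.001]
wrist_force: [1.5, -0.3, -0.3]
opening: 0.667
```

{"name": "drive_tool", "arguments": {"deltas": [{"slide": [0.9, 0.5, 0], "delta_rot": [0, 0, 0], "hand": 0}, {"slide": [0.9, 0.5, 0], "delta_rot": [0, 0, 0], "hand": 0}, {"slide": [0.78, 0.47, 0], "delta_rot": [0, 0, 0], "hand": 0}, {"slide": [0, 0, 0.3], "delta_rot": [0, 0, 0], "hand": 0}, {"slide": [0, 0, 0.2], "delta_rot": [0, 0, 0], "hand": 0}]}}

```text
time_s: 16.12
eef_pos: [0.5782, 0.2908, 0.0491]
eef_rot: [-0.001, 0.707, 0.707, -0.001]
wrist_force: [-0.0, 0.4, 1.0]
opening: 0.662
```

Run:
```python
from det import *
go(.5795,.2915,.0315)
w=ctrl.camera("wrist"); cv2.imwrite("pics/n_w.png",w["frame"][:,:,::-1])
s=ctrl.camera("scene"); zoom(s,280,130,390,230,7,"n_s.png")
```

```text
t 16.12 p [0.5782 0.2908 0.0491] f [-0.   0.4  1. ] op 0.662 q [ 0.28  0.54  1.53 -0.    1.08  0.28]
tool-axes slide units: [0.015 0.027 0.353]
```

View pics/n_w.png

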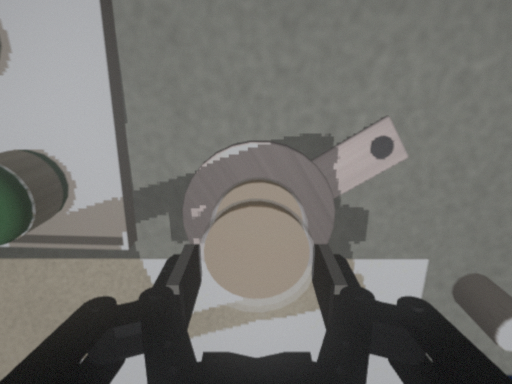

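View pics/n_s.png

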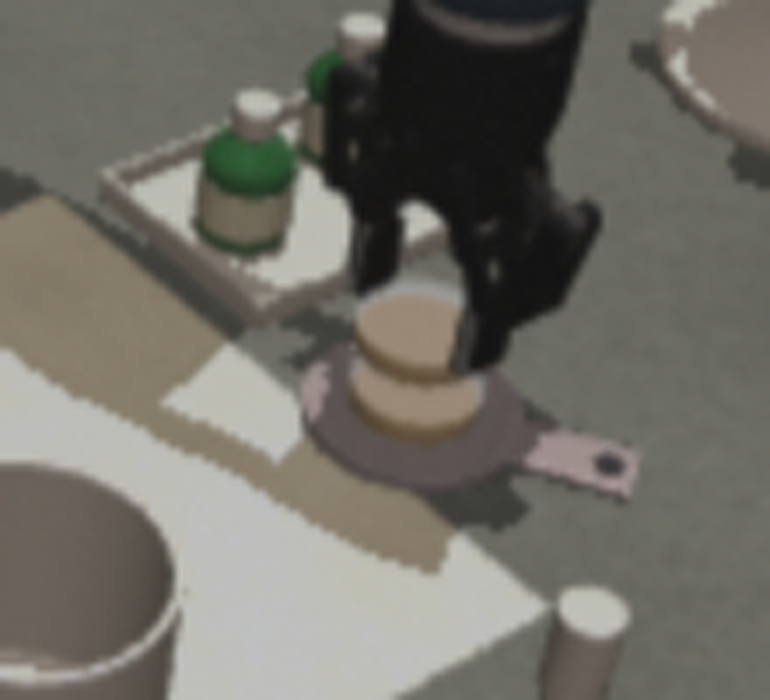

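{"name": "drive_tool", "arguments": {"deltas": [{"slide": [0.01, 0.02, 0.3], "delta_rot": [0, 0, 0], "hand": 0}, {"slide": [0, 0, 0.02], "delta_rot": [0, 0, 0], "hand": 0}, {"slide": [0, 0, 0.02], "delta_rot": [0, 0, 0], "hand": 0}, {"slide": [0, 0, 0], "delta_rot": [0, 0, 0], "hand": 0}, {"slide": [0, 0, 0], "delta_rot": [0, 0, 0], "hand": 0}]}}

```text
time_s: 16.85
eef_pos: [0.5808, 0.2918, 0.0342]
eef_rot: [0.0, 0.707, 0.707, 0.0]
wrist_force: [-0.4, 0.2, -0.0]
opening: 0.661
```

{"name": "drive_tool", "arguments": {"deltas": [{"slide": [0, 0, 0.05], "delta_rot": [0, 0, 0], "hand": 0}, {"slide": [0, 0, 0.0], "delta_rot": [0, 0, 0], "hand": 0}, {"slide": [0, 0, 0], "delta_rot": [0, 0, 0], "hand": 0.85}, {"slide": [0, 0, 0], "delta_rot": [0, 0, 0], "hand": 0.85}, {"slide": [0, 0, 0], "delta_rot": [0, 0, 0], "hand": 1}]}}

```text
time_s: 17.48
eef_pos: [0.5805, 0.2918, 0.0314]
eef_rot: [0.0, 0.707, 0.707, 0.0]
wrist_force: [1.0, -1.1, 0.1]
opening: 0.998
```

{"name": "drive_tool", "arguments": {"deltas": [{"slide": [0, 0, -0.4], "delta_rot": [0, 0, 0], "hand": 1}, {"slide": [0, 0, -0.7], "delta_rot": [0, 0, 0], "hand": 1}, {"slide": [0, 0, -0.6], "delta_rot": [0, 0, 0], "hand": 1}, {"slide": [0, 0, 0], "delta_rot": [0, 0, 0], "hand": 1}, {"slide": [0, 0, 0], "delta_rot": [0, 0, 0], "hand": 1}]}}

```text
time_s: 18.1
eef_pos: [0.5802, 0.2917, 0.1164]
eef_rot: [0.0, 0.707, 0.707, -0.0]
wrist_force: [0.1, -0.1, -0.5]
opening: 1.003
```

Run:
```python
from det import *
st()
w=ctrl.camera("wrist"); cv2.imwrite("pics/o_w.png",w["frame"][:,:,::-1])
c=ctrl.camera("top")
for d in dishes(c): print(*d)
go(.449,-.031,.10)
```

```text
t 18.1 p [0.5802 0.2917 0.1164] f [ 0.1 -0.1 -0.5] op 1.003 q [ 0.28  0.46  1.5  -0.    1.19  0.28]
[177.3 168.6] 112 [10 17] [0.5864 0.2835 0.014 ]
[462.  188.4] 2143 [79 54] [ 0.5099 -0.6349  0.014 ]
[274.9 210.4] 222 [17 16] [ 0.4463 -0.0311  0.014 ]
[340.1 212.3] 223 [17 17] [ 0.4377 -0.239   0.014 ]
[307.3 213.8] 217 [16 17] [ 0.434  -0.1341  0.014 ]
t 18.2 p [0.5795 0.2915 0.115 ] f [ 0.2  0.1 -0.1] op 0.999 q [0.28 0.46 1.5  0.   1.19 0.28]
tool-axes slide units: [-6.452 -2.603  0.311]
```

View pics/o_w.png

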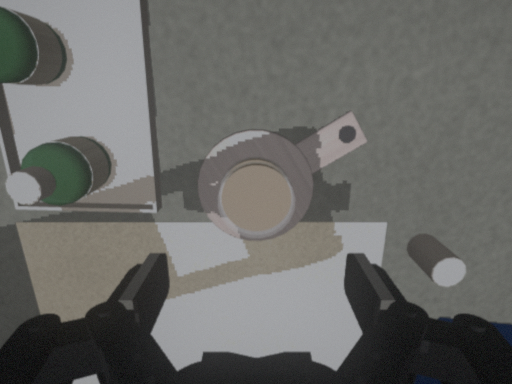

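{"name": "drive_tool", "arguments": {"deltas": [{"slide": [-0.7, -0.5, 0], "delta_rot": [0, 0, 0], "hand": 1}, {"slide": [-0.95, -0.5, 0], "delta_rot": [0, 0, 0], "hand": 1}, {"slide": [-0.95, -0.5, 0], "delta_rot": [0, 0, 0], "hand": 1}, {"slide": [-0.95, -0.5, 0], "delta_rot": [0, 0, 0], "hand": 1}, {"slide": [-0.95, -0.4, 0], "delta_rot": [0, 0, 0], "hand": 1}]}}

```text
time_s: 18.82
eef_pos: [0.4583, 0.0658, 0.1152]
eef_rot: [-0.001, 0.707, 0.707, -0.001]
wrist_force: [0.3, -0.4, 0.1]
opening: 1.003
```

{"name": "drive_tool", "arguments": {"deltas": [{"slide": [-0.95, -0.1, 0.2], "delta_rot": [0, 0, 0], "hand": 1}, {"slide": [-0.9, -0.1, 0.4], "delta_rot": [0, 0, 0], "hand": 1}, {"slide": [-0.1, 0, 0.6], "delta_rot": [0, 0, 0], "hand": 1}, {"slide": [0, 0, 0.6], "delta_rot": [0, 0, 0], "hand": 1}, {"slide": [0, 0, 0], "delta_rot": [0, 0, 0], "hand": 1}]}}

```text
time_s: 19.45
eef_pos: [0.4472, -0.0299, 0.0237]
eef_rot: [-0.003, 0.708, 0.707, -0.002]
wrist_force: [-0.2, -0.4, -0.0]
opening: 1.001
```

Run:
```python
from det import *
go(.449,-.031,.006); rotto(90)
w=ctrl.camera("wrist"); cv2.imwrite("pics/p_w.png",w["frame"][:,:,::-1])
```

```text
t 19.45 p [ 0.4472 -0.0299  0.0237] f [-0.2 -0.4 -0. ] op 1.001 q [-0.33  0.22  2.05 -0.    0.87 -0.33]
tool-axes slide units: [-0.024  0.039  0.354]
t 19.45 p [ 0.4472 -0.0299  0.0237] f [-0.2 -0.4 -0. ] op 1.001 q [-0.33  0.22  2.05 -0.    0.87 -0.33]
rot units [-0.0021 -0.0007 -0.0005]
```

View pics/p_w.png

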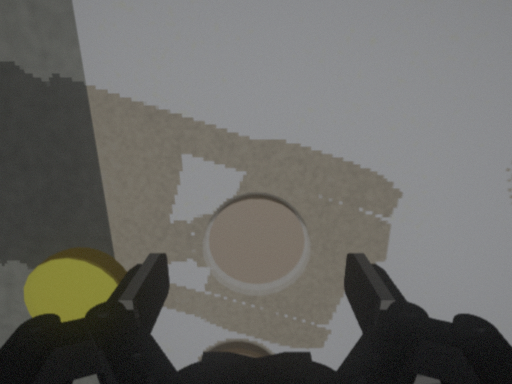

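{"name": "drive_tool", "arguments": {"deltas": [{"slide": [-0.02, 0.02, 0.33], "delta_rot": [0, 0, 0], "hand": 1}, {"slide": [0, 0, 0], "delta_rot": [0, 0, 0], "hand": 0}, {"slide": [0, 0, 0], "delta_rot": [0, 0, 0], "hand": 0}, {"slide": [0, 0, 0], "delta_rot": [0, 0, 0], "hand": 0}, {"slide": [0, 0, 0], "delta_rot": [0, 0, 0], "hand": 0}]}}

```text
time_s: 20.12
eef_pos: [0.4565, -0.0331, 0.0161]
eef_rot: [0.004, 0.707, 0.707, 0.002]
wrist_force: [-25.5, 1.4, 66.8]
opening: 0.144
```

{"name": "drive_tool", "arguments": {"deltas": [{"slide": [0, 0, 0], "delta_rot": [0, 0, 0], "hand": 0}, {"slide": [0, 0, -0.6], "delta_rot": [0, 0, 0], "hand": 0}, {"slide": [0, 0, -0.8], "delta_rot": [0, 0, 0], "hand": 0}, {"slide": [0.7, 0.1, -0.3], "delta_rot": [0, 0, 0], "hand": 0}, {"slide": [0.9, 0.4, 0], "delta_rot": [0, 0, 0], "hand": 0}]}}

```text
time_s: 20.75
eef_pos: [0.478, 0.0486, 0.0981]
eef_rot: [0.002, 0.708, 0.706, 0.002]
wrist_force: [1.0, -0.3, -0.8]
opening: 0.002
```

Run:
```python
from det import *
st()
s=ctrl.camera("scene"); zoom(s,130,100,390,290,3,"q_s.png")
c=ctrl.camera("top"); zoom(c,150,130,390,270,3.3,"q_t.png")
for d in dishes(c): print(*d)
```

```text
t 20.75 p [0.478  0.0486 0.0981] f [ 1.  -0.3 -0.8] op 0.002 q [-0.15  0.14  1.95 -0.    1.04 -0.14]
[173.7 169.5] 221 [17 16] [0.5837 0.2951 0.014 ]
[461.9 188.4] 2142 [79 54] [ 0.5099 -0.6348  0.014 ]
[275.1 210.1] 225 [17 17] [ 0.4474 -0.0315  0.014 ]
[340.7 212.5] 209 [16 16] [ 0.437  -0.2408  0.014 ]
[307.4 214.1] 221 [16 17] [ 0.4332 -0.1344  0.014 ]
```

View pics/q_s.png

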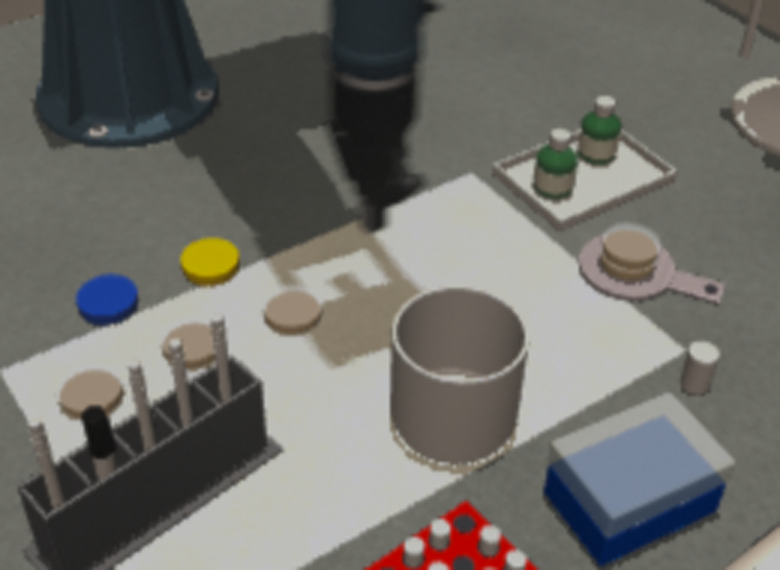

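View pics/q_t.png

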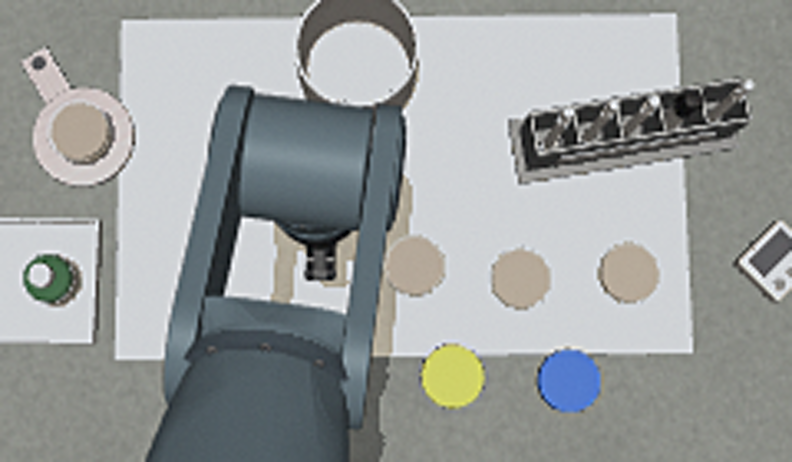

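{"name": "drive_tool", "arguments": {"deltas": [{"slide": [-0.8, -0.3, 0], "delta_rot": [0, 0, 0], "hand": 1}, {"slide": [-0.8, -0.3, 0], "delta_rot": [0, 0, 0], "hand": 1}, {"slide": [0, 0, 0.6], "delta_rot": [0, 0, 0], "hand": 1}, {"slide": [0, 0, 0.6], "delta_rot": [0, 0, 0], "hand": 1}, {"slide": [0, 0, 0], "delta_rot": [0, 0, 0], "hand": 1}]}}

```text
time_s: 21.48
eef_pos: [0.4442, -0.0314, 0.0338]
eef_rot: [-0.002, 0.708, 0.707, -0.001]
wrist_force: [0.3, -0.3, 0.8]
opening: 0.999
```

Run:
```python
from det import *
go(.450,-.0315,-.002)
w=ctrl.camera("wrist"); cv2.imwrite("pics/r_w.png",w["frame"][:,:,::-1])
```

```text
t 21.48 p [ 0.4442 -0.0314  0.0338] f [ 0.3 -0.3  0.8] op 0.999 q [-0.34  0.2   2.06 -0.    0.89 -0.34]
tool-axes slide units: [-0.003  0.118  0.715]
```

View pics/r_w.png

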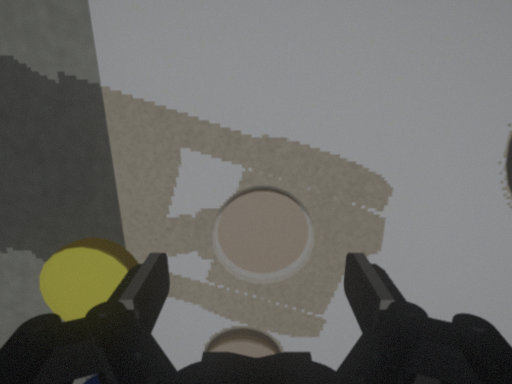

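{"name": "drive_tool", "arguments": {"deltas": [{"slide": [0, 0.11, 0.3], "delta_rot": [0, 0, 0], "hand": 1}, {"slide": [0, 0, 0.25], "delta_rot": [0, 0, 0], "hand": 1}, {"slide": [0, 0, 0.13], "delta_rot": [0, 0, 0], "hand": 1}, {"slide": [0, 0, 0], "delta_rot": [0, 0, 0], "hand": 1}, {"slide": [0, 0, 0], "delta_rot": [0, 0, 0], "hand": 0.75}]}}

```text
time_s: 22.15
eef_pos: [0.4519, -0.0316, 0.0012]
eef_rot: [0.0, 0.707, 0.707, 0.0]
wrist_force: [0.6, -0.5, 0.1]
opening: 0.814
```

{"name": "drive_tool", "arguments": {"deltas": [{"slide": [0, 0, 0], "delta_rot": [0, 0, 0], "hand": 0.5}, {"slide": [0, 0, 0], "delta_rot": [0, 0, 0], "hand": 0.5}, {"slide": [0, 0, 0], "delta_rot": [0, 0, 0], "hand": 0.5}, {"slide": [0, 0, 0], "delta_rot": [0, 0, 0], "hand": 0.5}, {"slide": [0, 0, 0], "delta_rot": [0, 0, 0], "hand": 0.5}]}}

```text
time_s: 22.78
eef_pos: [0.452, -0.0317, 0.0018]
eef_rot: [0.0, 0.707, 0.707, 0.0]
wrist_force: [-2.8, 0.5, 9.6]
opening: 0.675
```

{"name": "drive_tool", "arguments": {"deltas": [{"slide": [0, 0, -0.6], "delta_rot": [0, 0, 0], "hand": 0.4}, {"slide": [0, 0, -0.8], "delta_rot": [0, 0, 0], "hand": 0.4}, {"slide": [0.7, 0.1, -0.4], "delta_rot": [0, 0, 0], "hand": 0.4}, {"slide": [0.9, 0.4, 0], "delta_rot": [0, 0, 0], "hand": 0.4}, {"slide": [0.9, 0.4, 0], "delta_rot": [0, 0, 0], "hand": 0.4}]}}

```text
time_s: 23.4
eef_pos: [0.4978, 0.0945, 0.0919]
eef_rot: [0.001, 0.708, 0.706, 0.001]
wrist_force: [0.3, -0.2, -0.3]
opening: 0.67
```

{"name": "drive_tool", "arguments": {"deltas": [{"slide": [0.9, 0.4, 0], "delta_rot": [0, 0, 0], "hand": 0.4}, {"slide": [0.9, 0.4, 0], "delta_rot": [0, 0, 0], "hand": 0.4}, {"slide": [0.9, 0.4, 0], "delta_rot": [0, 0, 0], "hand": 0.4}, {"slide": [0.8, 0.4, 0], "delta_rot": [0, 0, 0], "hand": 0.4}, {"slide": [0.4, 0.1, 0], "delta_rot": [0, 0, 0], "hand": 0.4}]}}

```text
time_s: 24.02
eef_pos: [0.5826, 0.2902, 0.0909]
eef_rot: [0.0, 0.707, 0.707, 0.0]
wrist_force: [0.2, 0.2, -0.7]
opening: 0.672
```

Run:
```python
from det import *
go(.580,.2910,.0425)
w=ctrl.camera("wrist"); cv2.imwrite("pics/s_w.png",w["frame"][:,:,::-1])
```

```text
t 24.02 p [0.5826 0.2902 0.0909] f [ 0.2  0.2 -0.7] op 0.672 q [0.28 0.49 1.51 0.   1.14 0.28]
tool-axes slide units: [ 0.016 -0.052  0.969]
```

View pics/s_w.png

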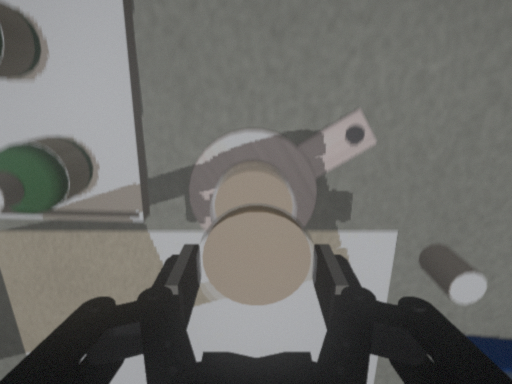

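{"name": "drive_tool", "arguments": {"deltas": [{"slide": [0.02, -0.05, 0.4], "delta_rot": [0, 0, 0], "hand": 0.4}, {"slide": [0, 0, 0.4], "delta_rot": [0, 0, 0], "hand": 0.4}, {"slide": [0, 0, 0.1], "delta_rot": [0, 0, 0], "hand": 0.4}, {"slide": [0, 0, 0], "delta_rot": [0, 0, 0], "hand": 0.4}, {"slide": [0, 0, 0], "delta_rot": [0, 0, 0], "hand": 0.4}]}}

```text
time_s: 24.7
eef_pos: [0.5801, 0.289, 0.0464]
eef_rot: [0.0, 0.708, 0.707, 0.0]
wrist_force: [-1.1, 0.2, -0.5]
opening: 0.672
```

{"name": "drive_tool", "arguments": {"deltas": [{"slide": [0.03, 0, 0.04], "delta_rot": [0, 0, 0], "hand": 0.4}, {"slide": [0, 0, 0.03], "delta_rot": [0, 0, 0], "hand": 0.4}, {"slide": [0, 0, 0], "delta_rot": [0, 0, 0], "hand": 0.4}, {"slide": [0, 0, 0], "delta_rot": [0, 0, 0], "hand": 0.85}, {"slide": [0, 0, 0], "delta_rot": [0, 0, 0], "hand": 1}]}}

```text
time_s: 25.32
eef_pos: [0.5796, 0.2908, 0.0424]
eef_rot: [0.0, 0.707, 0.707, 0.0]
wrist_force: [0.5, 0.8, -0.3]
opening: 1.001
```

{"name": "drive_tool", "arguments": {"deltas": [{"slide": [0, 0, -0.3], "delta_rot": [0, 0, 0], "hand": 1}, {"slide": [0, 0, -0.7], "delta_rot": [0, 0, 0], "hand": 1}, {"slide": [0, 0, -0.7], "delta_rot": [0, 0, 0], "hand": 1}, {"slide": [0, 0, 0], "delta_rot": [0, 0, 0], "hand": 1}, {"slide": [0, 0, 0], "delta_rot": [0, 0, 0], "hand": 1}]}}

```text
time_s: 25.95
eef_pos: [0.5794, 0.2908, 0.1277]
eef_rot: [0.0, 0.707, 0.707, 0.0]
wrist_force: [-0.4, 0.1, -0.3]
opening: 1.001
```

Run:
```python
from det import *
st()
w=ctrl.camera("wrist"); cv2.imwrite("pics/t_w.png",w["frame"][:,:,::-1])
s=ctrl.camera("scene"); zoom(s,280,130,390,230,7,"t_s.png")
c=ctrl.camera("top")
for d in dishes(c): print(*d)
go(.436,-.1345,.10)
```

```text
t 25.95 p [0.5794 0.2908 0.1277] f [-0.4  0.1 -0.3] op 1.001 q [ 0.28  0.44  1.49 -0.    1.21  0.28]
[176.9 168. ] 106 [ 9 16] [0.5883 0.285  0.014 ]
[461.9 188.4] 2141 [79 54] [ 0.5098 -0.6347  0.014 ]
[340.  212.2] 221 [17 17] [ 0.4378 -0.2388  0.014 ]
[307.6 213.9] 203 [16 17] [ 0.4337 -0.135   0.014 ]
t 26.1 p [0.5785 0.2905 0.1259] f [-0.4  0.3 -0.3] op 0.997 q [ 0.28  0.44  1.49 -0.    1.21  0.28]
tool-axes slide units: [-8.503 -2.841  0.531]
```

View pics/t_w.png

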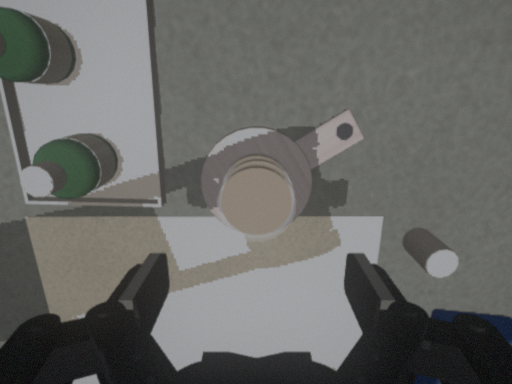

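View pics/t_s.png

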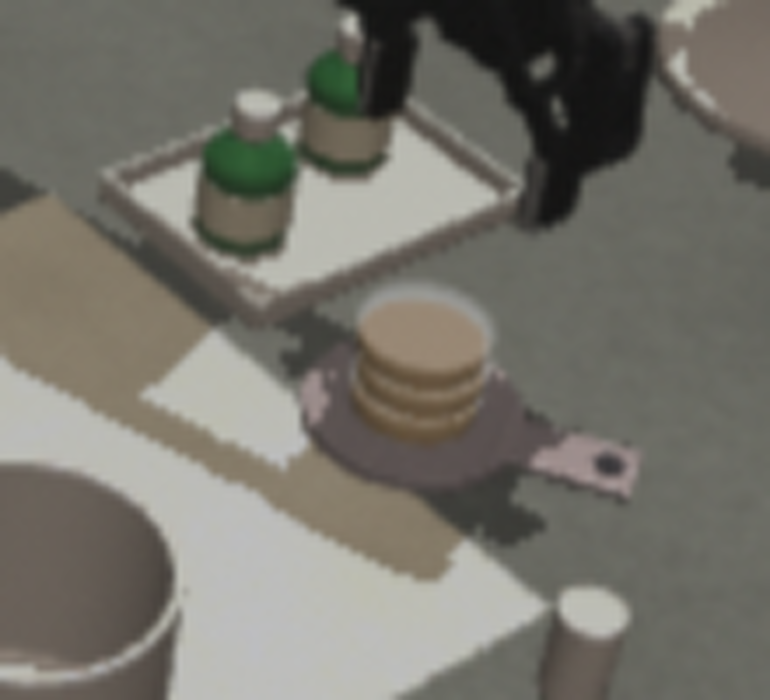

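{"name": "drive_tool", "arguments": {"deltas": [{"slide": [-0.7, -0.6, 0], "delta_rot": [0, 0, 0], "hand": 1}, {"slide": [-0.9, -0.6, 0], "delta_rot": [0, 0, 0], "hand": 1}, {"slide": [-0.9, -0.6, 0], "delta_rot": [0, 0, 0], "hand": 1}, {"slide": [-0.95, -0.5, 0], "delta_rot": [0, 0, 0], "hand": 1}, {"slide": [-0.95, -0.3, 0], "delta_rot": [0, 0, 0], "hand": 1}]}}

```text
time_s: 26.72
eef_pos: [0.4473, 0.0699, 0.1264]
eef_rot: [-0.001, 0.707, 0.707, -0.001]
wrist_force: [0.9, 0.1, 0.4]
opening: 1.003
```

{"name": "drive_tool", "arguments": {"deltas": [{"slide": [-0.95, -0.2, 0], "delta_rot": [0, 0, 0], "hand": 1}, {"slide": [-0.95, 0, 0], "delta_rot": [0, 0, 0], "hand": 1}, {"slide": [-0.95, 0, 0.2], "delta_rot": [0, 0, 0], "hand": 1}, {"slide": [-0.95, 0, 0.5], "delta_rot": [0, 0, 0], "hand": 1}, {"slide": [-0.3, 0, 0.7], "delta_rot": [0, 0, 0], "hand": 1}]}}

```text
time_s: 27.35
eef_pos: [0.4396, -0.1371, 0.057]
eef_rot: [0.001, 0.708, 0.706, 0.0]
wrist_force: [-0.3, 1.0, -0.0]
opening: 1.0
```

{"name": "drive_tool", "arguments": {"deltas": [{"slide": [0, 0, 0.6], "delta_rot": [0, 0, 0], "hand": 1}, {"slide": [0, 0, 0], "delta_rot": [0, 0, 0], "hand": 1}, {"slide": [0, 0, 0], "delta_rot": [0, 0, 0], "hand": 1}, {"slide": [0, 0, 0], "delta_rot": [0, 0, 0], "hand": 1}, {"slide": [0, 0, 0], "delta_rot": [0, 0, 0], "hand": 1}]}}

```text
time_s: 27.98
eef_pos: [0.4398, -0.1343, 0.0283]
eef_rot: [0.001, 0.707, 0.707, 0.0]
wrist_force: [-0.0, -0.6, 0.1]
opening: 1.002
```

Run:
```python
from det import *
go(.4365,-.1345,-.002); rotto(90)
w=ctrl.camera("wrist"); cv2.imwrite("pics/u_w.png",w["frame"][:,:,::-1])
```

```text
t 27.98 p [ 0.4398 -0.1343  0.0283] f [-0.  -0.6  0.1] op 1.002 q [-0.56  0.23  2.03 -0.    0.88 -0.55]
tool-axes slide units: [-0.004 -0.068  0.607]
t 27.98 p [ 0.4398 -0.1343  0.0283] f [-0.  -0.6  0.1] op 1.002 q [-0.56  0.23  2.03 -0.    0.88 -0.55]
rot units [ 0.0006  0.0004 -0.0002]
```

View pics/u_w.png

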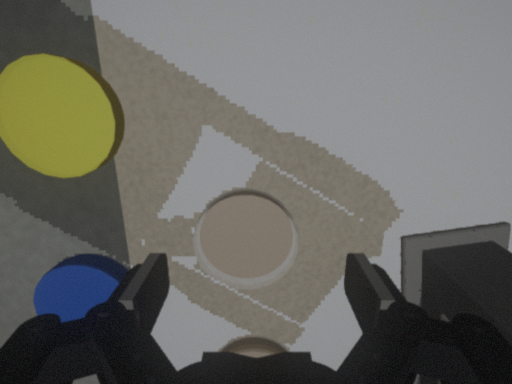

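{"name": "drive_tool", "arguments": {"deltas": [{"slide": [0, -0.06, 0.3], "delta_rot": [0, 0, 0], "hand": 1}, {"slide": [0, 0, 0.25], "delta_rot": [0, 0, 0], "hand": 1}, {"slide": [0, 0, 0.05], "delta_rot": [0, 0, 0], "hand": 1}, {"slide": [0, 0, 0], "delta_rot": [0, 0, 0], "hand": 0.5}, {"slide": [0, 0, 0], "delta_rot": [0, 0, 0], "hand": 0.5}]}}

```text
time_s: 28.65
eef_pos: [0.4364, -0.1343, -0.0021]
eef_rot: [0.0, 0.707, 0.707, -0.0]
wrist_force: [0.5, 0.4, -0.1]
opening: 0.673
```

{"name": "drive_tool", "arguments": {"deltas": [{"slide": [0, 0, 0], "delta_rot": [0, 0, 0], "hand": 0.5}, {"slide": [0, 0, 0], "delta_rot": [0, 0, 0], "hand": 0.5}, {"slide": [0, 0, 0], "delta_rot": [0, 0, 0], "hand": 0.4}, {"slide": [0, 0, -0.4], "delta_rot": [0, 0, 0], "hand": 0.4}, {"slide": [0, 0, -0.8], "delta_rot": [0, 0, 0], "hand": 0.4}]}}

```text
time_s: 29.28
eef_pos: [0.4346, -0.1333, 0.0566]
eef_rot: [-0.002, 0.708, 0.707, -0.0]
wrist_force: [0.7, 0.1, -0.1]
opening: 0.675
```

{"name": "drive_tool", "arguments": {"deltas": [{"slide": [0.6, 0, -0.6], "delta_rot": [0, 0, 0], "hand": 0.4}, {"slide": [0.9, 0, -0.4], "delta_rot": [0, 0, 0], "hand": 0.4}, {"slide": [0.9, 0.2, 0], "delta_rot": [0, 0, 0], "hand": 0.4}, {"slide": [0.9, 0.4, 0], "delta_rot": [0, 0, 0], "hand": 0.4}, {"slide": [0.9, 0.4, 0], "delta_rot": [0, 0, 0], "hand": 0.4}]}}

```text
time_s: 29.9
eef_pos: [0.4868, 0.0774, 0.1076]
eef_rot: [0.0, 0.708, 0.707, 0.0]
wrist_force: [0.2, -0.8, 0.2]
opening: 0.675
```

{"name": "drive_tool", "arguments": {"deltas": [{"slide": [0.9, 0.4, 0], "delta_rot": [0, 0, 0], "hand": 0.4}, {"slide": [0.9, 0.4, 0], "delta_rot": [0, 0, 0], "hand": 0.4}, {"slide": [0.9, 0.4, 0], "delta_rot": [0, 0, 0], "hand": 0.4}, {"slide": [0.9, 0.4, 0], "delta_rot": [0, 0, 0], "hand": 0.4}, {"slide": [0.7, 0.25, 0], "delta_rot": [0, 0, 0], "hand": 0.4}]}}

```text
time_s: 30.52
eef_pos: [0.5795, 0.2927, 0.107]
eef_rot: [0.0, 0.707, 0.707, 0.0]
wrist_force: [0.3, -0.4, -0.7]
opening: 0.677
```

Run:
```python
from det import *
w=ctrl.camera("wrist"); cv2.imwrite("pics/v_w.png",w["frame"][:,:,::-1])
go(.580,.2915,.0545)
```

```text
t 30.57 p [0.5803 0.2963 0.1074] f [-2.8 -0.4  0.5] op 0.674 q [0.29 0.47 1.5  0.   1.17 0.29]
tool-axes slide units: [-0.099 -0.008  1.058]
```

View pics/v_w.png

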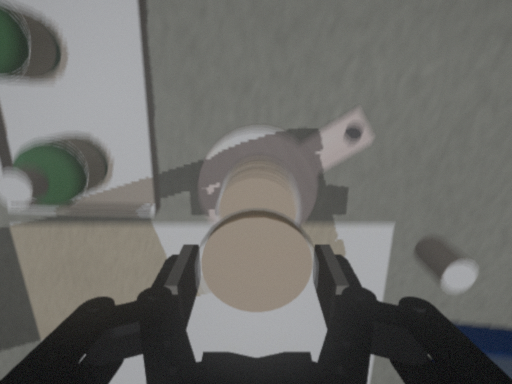

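{"name": "drive_tool", "arguments": {"deltas": [{"slide": [-0.06, 0, 0.4], "delta_rot": [0, 0, 0], "hand": 0.4}, {"slide": [0, 0, 0.4], "delta_rot": [0, 0, 0], "hand": 0.4}, {"slide": [0, 0, 0.14], "delta_rot": [0, 0, 0], "hand": 0.4}, {"slide": [0, 0, 0], "delta_rot": [0, 0, 0], "hand": 0.4}, {"slide": [0, 0, 0], "delta_rot": [0, 0, 0], "hand": 0.4}]}}

```text
time_s: 31.2
eef_pos: [0.5796, 0.2875, 0.0609]
eef_rot: [0.0, 0.708, 0.706, 0.0]
wrist_force: [-0.3, 1.2, -1.0]
opening: 0.674
```

{"name": "drive_tool", "arguments": {"deltas": [{"slide": [0.09, 0, 0], "delta_rot": [0, 0, 0], "hand": 0.4}, {"slide": [0, 0, 0.05], "delta_rot": [0, 0, 0], "hand": 0.4}, {"slide": [0, 0, 0.05], "delta_rot": [0, 0, 0], "hand": 0.4}, {"slide": [0, 0, 0], "delta_rot": [0, 0, 0], "hand": 0.4}, {"slide": [0, 0, 0], "delta_rot": [0, 0, 0], "hand": 0.4}]}}

```text
time_s: 31.82
eef_pos: [0.5789, 0.2922, 0.0552]
eef_rot: [-0.0, 0.708, 0.707, -0.0]
wrist_force: [0.3, 0.3, -0.9]
opening: 0.675
```

Run:
```python
from det import *
go(.580,.2925,.0545)
w=ctrl.camera("wrist"); cv2.imwrite("pics/w_w.png",w["frame"][:,:,::-1])
s=ctrl.camera("scene"); zoom(s,280,130,390,230,7,"w_s.png")
```

```text
t 31.82 p [0.5789 0.2922 0.0552] f [ 0.3  0.3 -0.9] op 0.675 q [ 0.28  0.53  1.52 -0.    1.08  0.29]
tool-axes slide units: [0.005 0.021 0.014]
```

View pics/w_s.png

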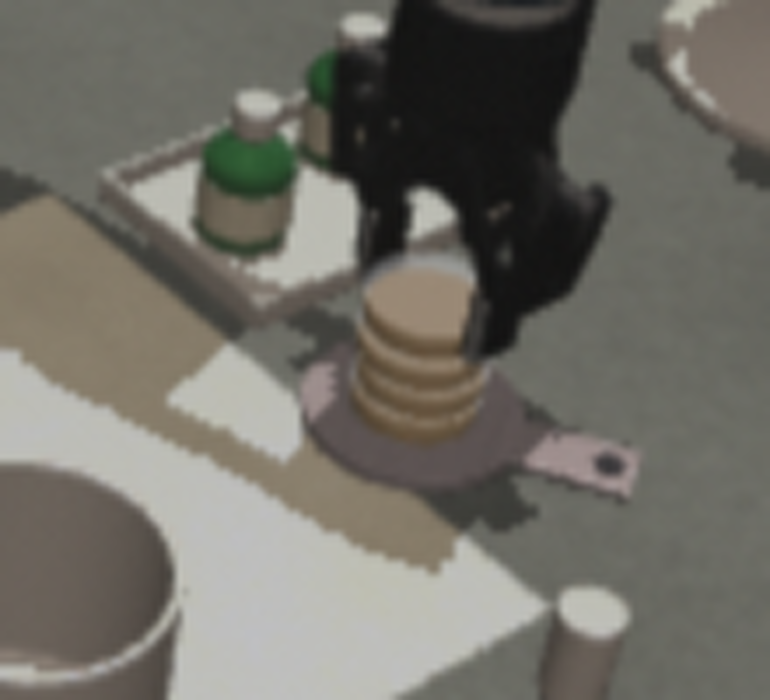

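View pics/w_w.png

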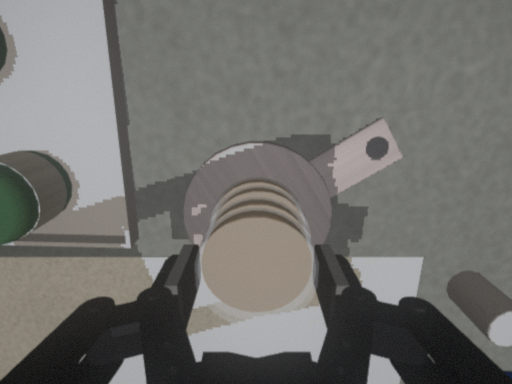

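{"name": "drive_tool", "arguments": {"deltas": [{"slide": [0, 0, 0.02], "delta_rot": [0, 0, 0], "hand": 0.4}, {"slide": [0, 0, 0], "delta_rot": [0, 0, 0], "hand": 0.85}, {"slide": [0, 0, 0], "delta_rot": [0, 0, 0], "hand": 1}, {"slide": [0, 0, 0], "delta_rot": [0, 0, 0], "hand": 1}, {"slide": [0, 0, -0.3], "delta_rot": [0, 0, 0], "hand": 1}]}}

```text
time_s: 32.55
eef_pos: [0.5779, 0.2919, 0.0685]
eef_rot: [-0.001, 0.708, 0.707, -0.001]
wrist_force: [-0.8, 0.1, 0.2]
opening: 0.993
```

{"name": "drive_tool", "arguments": {"deltas": [{"slide": [0, 0, -0.7], "delta_rot": [0, 0, 0], "hand": 1}, {"slide": [0, 0, -0.6], "delta_rot": [0, 0, 0], "hand": 1}, {"slide": [0, 0, -0.4], "delta_rot": [0, 0, 0], "hand": 1}, {"slide": [0, 0, 0], "delta_rot": [0, 0, 0], "hand": 1}, {"slide": [0, 0, 0], "delta_rot": [0, 0, 0], "hand": 1}]}}

```text
time_s: 33.17
eef_pos: [0.5783, 0.292, 0.1532]
eef_rot: [-0.0, 0.707, 0.707, -0.001]
wrist_force: [-0.4, -0.7, -1.4]
opening: 0.997
```

Run:
```python
from det import *
go(.440,-.239,.16)
w=ctrl.camera("wrist"); cv2.imwrite("pics/x_w.png",w["frame"][:,:,::-1])
s=ctrl.camera("scene"); zoom(s,280,130,390,230,7,"x_s.png")
c=ctrl.camera("top")
for d in dishes(c): print(*d)
```

```text
t 33.17 p [0.5783 0.292  0.1532] f [-0.4 -0.7 -1.4] op 0.997 q [ 0.28  0.41  1.48 -0.    1.25  0.29]
tool-axes slide units: [-10.624  -2.754  -0.126]
[175.1 167. ] 135 [11 16] [0.5917 0.2909 0.014 ]
[461.9 188.4] 2146 [79 54] [ 0.5099 -0.6348  0.014 ]
[340.2 212.3] 225 [17 17] [ 0.4377 -0.2393  0.014 ]
```

View pics/x_s.png

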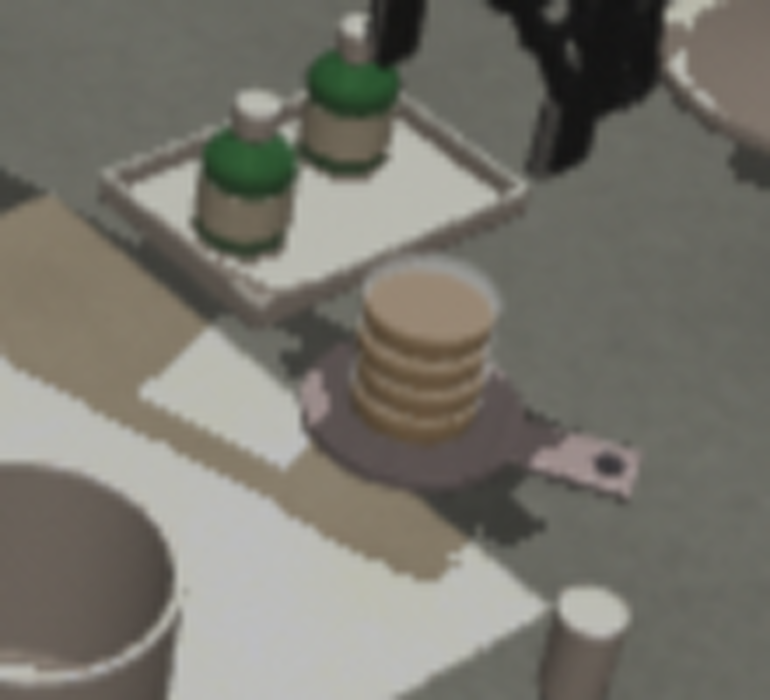

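View pics/x_w.png

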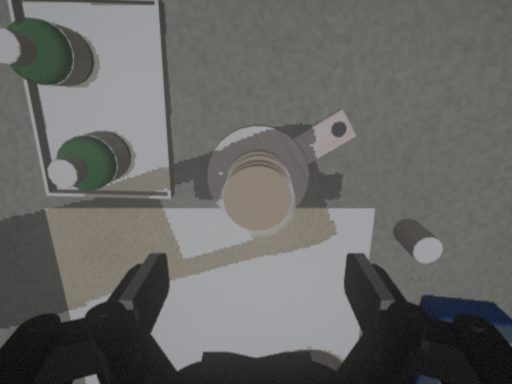

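{"name": "drive_tool", "arguments": {"deltas": [{"slide": [-0.7, -0.6, 0], "delta_rot": [0, 0, 0], "hand": 1}, {"slide": [-0.9, -0.6, 0], "delta_rot": [0, 0, 0], "hand": 1}, {"slide": [-0.9, -0.6, 0], "delta_rot": [0, 0, 0], "hand": 1}, {"slide": [-0.95, -0.5, 0], "delta_rot": [0, 0, 0], "hand": 1}, {"slide": [-0.95, -0.2, 0], "delta_rot": [0, 0, 0], "hand": 1}]}}

```text
time_s: 33.95
eef_pos: [0.4518, 0.0714, 0.1534]
eef_rot: [-0.001, 0.707, 0.707, -0.001]
wrist_force: [1.0, -0.3, -0.5]
opening: 1.0
```

{"name": "drive_tool", "arguments": {"deltas": [{"slide": [-0.95, -0.1, 0], "delta_rot": [0, 0, 0], "hand": 1}, {"slide": [-0.95, -0.1, 0], "delta_rot": [0, 0, 0], "hand": 1}, {"slide": [-0.95, 0, 0], "delta_rot": [0, 0, 0], "hand": 1}, {"slide": [-0.95, 0, 0], "delta_rot": [0, 0, 0], "hand": 1}, {"slide": [-0.95, 0, 0.2], "delta_rot": [0, 0, 0], "hand": 1}]}}

```text
time_s: 34.58
eef_pos: [0.4435, -0.1669, 0.1443]
eef_rot: [0.0, 0.708, 0.707, 0.0]
wrist_force: [0.1, -0.7, 0.3]
opening: 1.001
```

{"name": "drive_tool", "arguments": {"deltas": [{"slide": [-0.95, 0, 0.4], "delta_rot": [0, 0, 0], "hand": 1}, {"slide": [-0.47, 0, 0.6], "delta_rot": [0, 0, 0], "hand": 1}, {"slide": [0, 0, 0.7], "delta_rot": [0, 0, 0], "hand": 1}, {"slide": [0, 0, 0.5], "delta_rot": [0, 0, 0], "hand": 1}, {"slide": [0, 0, 0], "delta_rot": [0, 0, 0], "hand": 1}]}}

```text
time_s: 35.2
eef_pos: [0.4414, -0.2345, 0.0318]
eef_rot: [-0.003, 0.708, 0.707, -0.0]
wrist_force: [0.5, -0.4, 0.3]
opening: 1.002
```

Run:
```python
from det import *
w=ctrl.camera("wrist"); cv2.imwrite("pics/y_w.png",w["frame"][:,:,::-1])
go(.4403,-.239,-.002)
```

```text
t 35.25 p [ 0.4426 -0.2354  0.0333] f [-0.2 -0.4  0. ] op 0.998 q [-0.73  0.3   1.92  0.    0.92 -0.72]
tool-axes slide units: [-0.074 -0.044  0.707]
```

View pics/y_w.png

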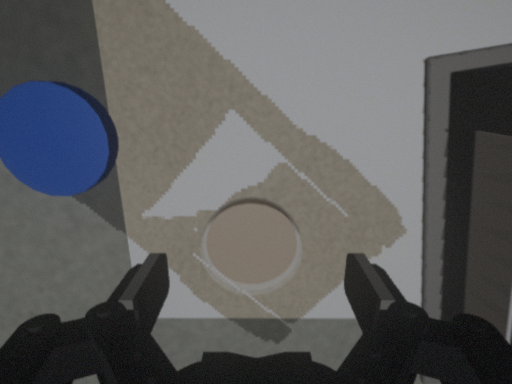

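{"name": "drive_tool", "arguments": {"deltas": [{"slide": [-0.07, -0.04, 0.3], "delta_rot": [0, 0, 0], "hand": 1}, {"slide": [0, 0, 0.3], "delta_rot": [0, 0, 0], "hand": 1}, {"slide": [0, 0, 0.08], "delta_rot": [0, 0, 0], "hand": 1}, {"slide": [0, 0, 0], "delta_rot": [0, 0, 0], "hand": 0.5}, {"slide": [0, 0, 0], "delta_rot": [0, 0, 0], "hand": 0.5}]}}

```text
time_s: 35.88
eef_pos: [0.4419, -0.2399, 0.0012]
eef_rot: [0.0, 0.707, 0.707, 0.0]
wrist_force: [1.0, -0.5, -0.2]
opening: 0.673
```

{"name": "drive_tool", "arguments": {"deltas": [{"slide": [0, 0, 0], "delta_rot": [0, 0, 0], "hand": 0.5}, {"slide": [0, 0, 0], "delta_rot": [0, 0, 0], "hand": 0.5}, {"slide": [0, 0, 0], "delta_rot": [0, 0, 0], "hand": 0.4}, {"slide": [0, 0, 0], "delta_rot": [0, 0, 0], "hand": 0.4}, {"slide": [0, 0, -0.5], "delta_rot": [0, 0, 0], "hand": 0.4}]}}

```text
time_s: 36.5
eef_pos: [0.4402, -0.2385, 0.0242]
eef_rot: [-0.002, 0.707, 0.707, -0.0]
wrist_force: [0.8, 0.1, -0.9]
opening: 0.672
```

{"name": "drive_tool", "arguments": {"deltas": [{"slide": [0, 0, -0.9], "delta_rot": [0, 0, 0], "hand": 0.4}, {"slide": [0.6, 0, -0.7], "delta_rot": [0, 0, 0], "hand": 0.4}, {"slide": [0.9, 0, -0.4], "delta_rot": [0, 0, 0], "hand": 0.4}, {"slide": [0.9, 0, 0], "delta_rot": [0, 0, 0], "hand": 0.4}, {"slide": [0.95, 0.1, 0], "delta_rot": [0, 0, 0], "hand": 0.4}]}}

```text
time_s: 37.12
eef_pos: [0.4466, -0.0709, 0.1258]
eef_rot: [0.001, 0.708, 0.706, 0.0]
wrist_force: [0.2, -0.1, -0.7]
opening: 0.673
```

{"name": "drive_tool", "arguments": {"deltas": [{"slide": [0.95, 0.1, 0], "delta_rot": [0, 0, 0], "hand": 0.4}, {"slide": [0.95, 0.3, 0], "delta_rot": [0, 0, 0], "hand": 0.4}, {"slide": [0.95, 0.4, 0], "delta_rot": [0, 0, 0], "hand": 0.4}, {"slide": [0.95, 0.4, 0], "delta_rot": [0, 0, 0], "hand": 0.4}, {"slide": [0.95, 0.4, 0], "delta_rot": [0, 0, 0], "hand": 0.4}]}}

```text
time_s: 37.75
eef_pos: [0.5273, 0.1671, 0.1253]
eef_rot: [0.0, 0.707, 0.707, 0.0]
wrist_force: [0.6, -0.5, -0.7]
opening: 0.675
```

{"name": "drive_tool", "arguments": {"deltas": [{"slide": [0.95, 0.4, 0], "delta_rot": [0, 0, 0], "hand": 0.4}, {"slide": [0.95, 0.4, 0], "delta_rot": [0, 0, 0], "hand": 0.4}, {"slide": [0.6, 0.27, 0], "delta_rot": [0, 0, 0], "hand": 0.4}, {"slide": [0, 0, 0], "delta_rot": [0, 0, 0], "hand": 0.4}, {"slide": [0, 0, 0], "delta_rot": [0, 0, 0], "hand": 0.4}]}}

```text
time_s: 38.38
eef_pos: [0.5798, 0.2897, 0.1248]
eef_rot: [-0.0, 0.707, 0.707, -0.001]
wrist_force: [-0.8, -0.4, -0.4]
opening: 0.677
```

Run:
```python
from det import *
w=ctrl.camera("wrist"); cv2.imwrite("pics/z_w.png",w["frame"][:,:,::-1])
go(.5795,.2925,.075)
```

```text
t 38.42 p [0.5799 0.2893 0.1249] f [-0.5  0.2 -1. ] op 0.675 q [ 0.28  0.44  1.49 -0.    1.2   0.28]
tool-axes slide units: [ 0.064 -0.006  0.997]
```

View pics/z_w.png

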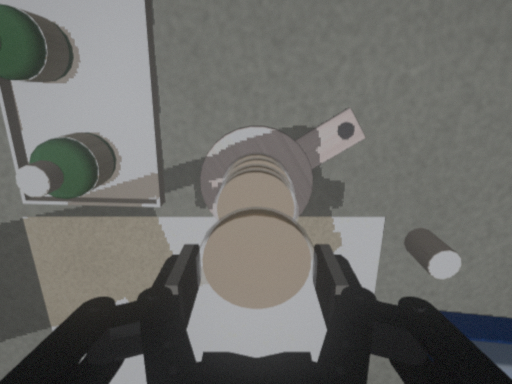

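{"name": "drive_tool", "arguments": {"deltas": [{"slide": [0.06, 0, 0.3], "delta_rot": [0, 0, 0], "hand": 0.4}, {"slide": [0, 0, 0.4], "delta_rot": [0, 0, 0], "hand": 0.4}, {"slide": [0, 0, 0.27], "delta_rot": [0, 0, 0], "hand": 0.4}, {"slide": [0, 0, 0], "delta_rot": [0, 0, 0], "hand": 0.4}, {"slide": [0, 0, 0], "delta_rot": [0, 0, 0], "hand": 0.4}]}}

```text
time_s: 39.05
eef_pos: [0.5803, 0.2932, 0.0763]
eef_rot: [-0.0, 0.708, 0.707, -0.0]
wrist_force: [-0.2, 0.5, -0.3]
opening: 0.674
```

Run:
```python
from det import *
go(.5795,.2925,.0735)
s=ctrl.camera("scene"); zoom(s,280,130,390,230,7,"aa_s.png")
```

```text
t 39.05 p [0.5803 0.2932 0.0763] f [-0.2  0.5 -0.3] op 0.674 q [0.29 0.51 1.51 0.   1.12 0.29]
tool-axes slide units: [-0.013 -0.015  0.056]
```

View pics/aa_s.png

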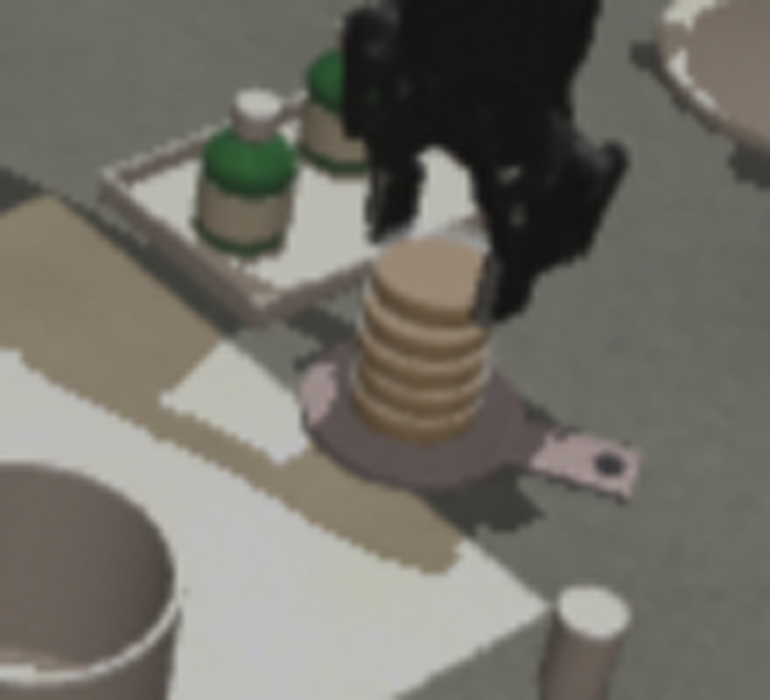

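Run:
```python
from det import *
s=ctrl.camera("scene")
for z in (.024,.04,.056,.072,.088): print(z,(proj(s,[.579,.294,z])-[280,130])*7)
print((proj(s,[.589,.294,.088])-[280,130])*7,(proj(s,[.579,.304,.088])-[280,130])*7)
```

```text
0.024 [415.87014738 376.06715746]
0.04 [421.72044275 348.58691035]
0.056 [427.67934253 320.59652216]
0.072 [433.74989924 292.08165448]
0.088 [439.93528086 263.02742647]
[456.46002015 275.40372148] [456.99058587 254.99740642]
```

{"name": "drive_tool", "arguments": {"deltas": [{"slide": [-0.01, 0, 0.055], "delta_rot": [0, 0, 0], "hand": 0.4}, {"slide": [0, 0, 0], "delta_rot": [0, 0, 0], "hand": 0.4}, {"slide": [0, 0, 0], "delta_rot": [0, 0, 0], "hand": 0.85}, {"slide": [0, 0, 0], "delta_rot": [0, 0, 0], "hand": 1}, {"slide": [0, 0, 0], "delta_rot": [0, 0, 0], "hand": 1}]}}

```text
time_s: 39.78
eef_pos: [0.5806, 0.2928, 0.0742]
eef_rot: [0.0, 0.707, 0.707, 0.0]
wrist_force: [0.5, -0.0, 0.0]
opening: 1.005
```

{"name": "drive_tool", "arguments": {"deltas": [{"slide": [0, 0, -0.3], "delta_rot": [0, 0, 0], "hand": 1}, {"slide": [0, 0, -0.7], "delta_rot": [0, 0, 0], "hand": 1}, {"slide": [0, 0, -0.8], "delta_rot": [0, 0, 0], "hand": 1}, {"slide": [0, 0, -0.7], "delta_rot": [0, 0, 0], "hand": 1}, {"slide": [0, 0, -0.5], "delta_rot": [0, 0, 0], "hand": 1}]}}

```text
time_s: 40.4
eef_pos: [0.5812, 0.293, 0.2277]
eef_rot: [0.001, 0.707, 0.707, 0.002]
wrist_force: [-0.3, -0.4, 0.2]
opening: 0.997
```

Run:
```python
from det import *
w=ctrl.camera("wrist"); cv2.imwrite("pics/ab_w.png",w["frame"][:,:,::-1])
s=ctrl.camera("scene"); zoom(s,280,130,390,230,7,"ab_s.png")
go(.5654,-.1646,.24); rotto(98.8)
```

```text
t 40.5 p [0.5826 0.2935 0.2293] f [-0.1 -0.1  0.4] op 1.0 q [ 0.29  0.35  1.41 -0.    1.38  0.29]
tool-axes slide units: [-9.161 -0.334 -0.237]
t 40.5 p [0.5826 0.2935 0.2293] f [-0.1 -0.1  0.4] op 1.0 q [ 0.29  0.35  1.41 -0.    1.38  0.29]
rot units [ 0.0025 -0.0005 -0.0492]
```

View pics/ab_s.png

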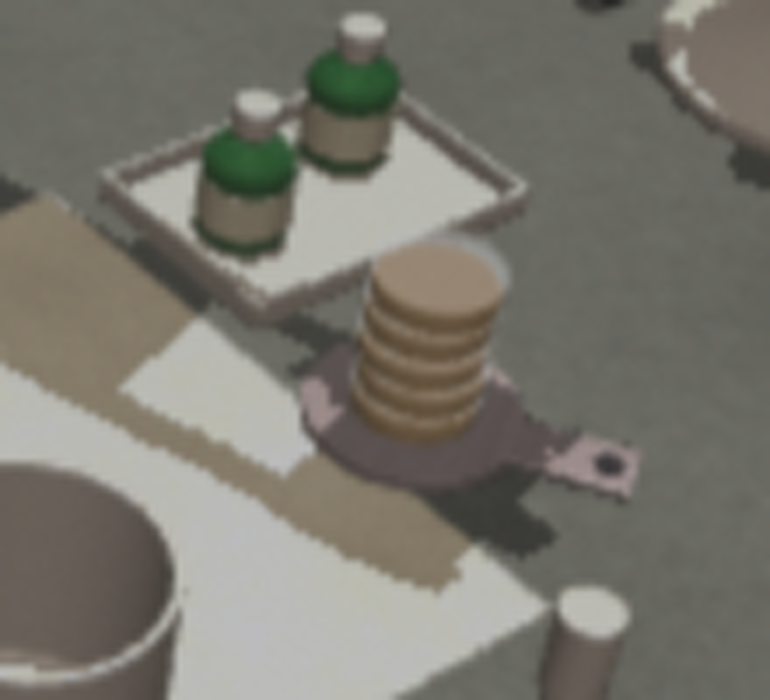

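View pics/ab_w.png

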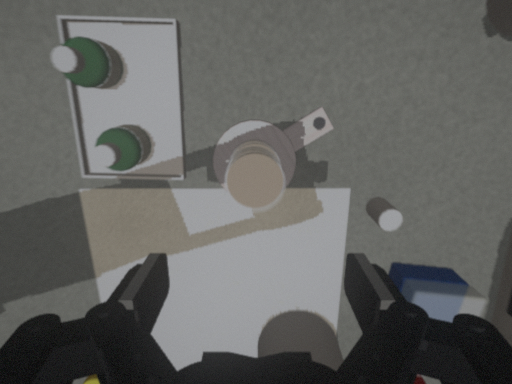

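{"name": "drive_tool", "arguments": {"deltas": [{"slide": [-0.7, 0, 0], "delta_rot": [0, 0, 0], "hand": 1}, {"slide": [-0.95, 0, 0], "delta_rot": [0, 0, 0], "hand": 1}, {"slide": [-0.95, 0, 0], "delta_rot": [0, 0, 0], "hand": 1}, {"slide": [-0.95, -0.1, 0], "delta_rot": [0, 0, 0], "hand": 1}, {"slide": [-0.95, -0.1, 0], "delta_rot": [0, 0, 0], "hand": 1}]}}

```text
time_s: 41.12
eef_pos: [0.5694, 0.0663, 0.2231]
eef_rot: [-0.0, 0.707, 0.707, -0.0]
wrist_force: [0.7, -0.4, 0.3]
opening: 1.001
```

{"name": "drive_tool", "arguments": {"deltas": [{"slide": [-0.95, -0.1, 0], "delta_rot": [0, 0, 0], "hand": 1}, {"slide": [-0.95, 0, 0], "delta_rot": [0, 0, 0], "hand": 1}, {"slide": [-0.95, 0, 0], "delta_rot": [0, 0, 0], "hand": 1}, {"slide": [-0.95, 0, 0], "delta_rot": [0, 0, 0], "hand": 1}, {"slide": [-0.86, 0, 0], "delta_rot": [0, 0, 0], "hand": 1}]}}

```text
time_s: 41.75
eef_pos: [0.5643, -0.1667, 0.2232]
eef_rot: [-0.001, 0.708, 0.707, -0.0]
wrist_force: [0.4, 0.2, -0.1]
opening: 1.004
```

Run:
```python
from det import *
w=ctrl.camera("wrist"); cv2.imwrite("pics/ac_w.png",w["frame"][:,:,::-1])
go(.5654,-.1646,.125)
for z in (.165,.14): print(proj(w,[.5654,-.1646,z]))
```

```text
t 41.8 p [ 0.5642 -0.1718  0.2232] f [-1.1 -3.8  0.4] op 1.0 q [-0.5   0.22  1.58 -0.    1.34 -0.49]
tool-axes slide units: [0.151 0.025 1.964]
[255.39195136 209.63747453]
[255.45309547 197.94010135]
```

View pics/ac_w.png

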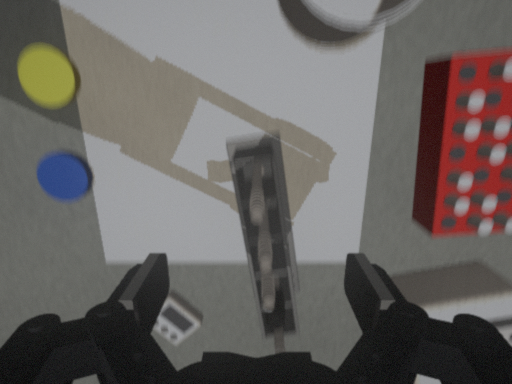

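{"name": "drive_tool", "arguments": {"deltas": [{"slide": [0.07, 0.02, 0.4], "delta_rot": [0, 0, 0], "hand": 1}, {"slide": [0, 0, 0.3], "delta_rot": [0, 0, 0], "hand": 1}, {"slide": [0, 0, 0], "delta_rot": [0, 0, 0], "hand": 1}, {"slide": [0, 0, 0], "delta_rot": [0, 0, 0], "hand": 1}, {"slide": [0, 0, 0], "delta_rot": [0, 0, 0], "hand": 1}]}}

```text
time_s: 42.42
eef_pos: [0.5665, -0.1617, 0.1899]
eef_rot: [0.001, 0.707, 0.707, 0.0]
wrist_force: [0.5, -0.1, -0.9]
opening: 1.002
```

Run:
```python
from det import *
w=ctrl.camera("wrist"); cv2.imwrite("pics/ad_w.png",w["frame"][:,:,::-1])
go(.5654,-.1646,.125)
for p in [(.5654,-.1646),(.57,-.2045),(.5748,-.24),(.5883,-.3237)]: print(proj(w,[*p,.163]))
```

```text
t 42.48 p [ 0.5665 -0.1617  0.1899] f [ 0.3  1.  -0.1] op 0.998 q [-0.48  0.25  1.61 -0.    1.28 -0.48]
tool-axes slide units: [-0.057 -0.023  1.297]
[251.62108665 235.89470897]
[258.95892693 291.20618214]
[265.77580586 334.85535189]
[282.10969938 421.42358551]
```

View pics/ad_w.png

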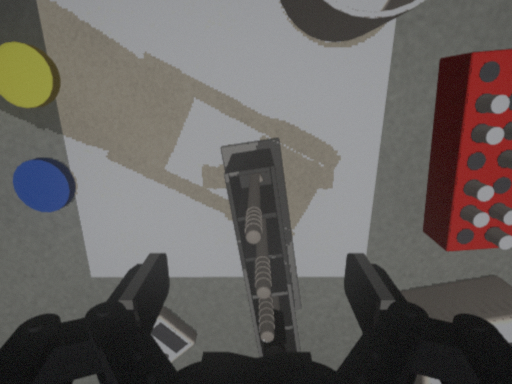

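{"name": "drive_tool", "arguments": {"deltas": [{"slide": [-0.05, 0, 0.4], "delta_rot": [0, 0, 0], "hand": 1}, {"slide": [0, 0, 0.5], "delta_rot": [0, 0, 0], "hand": 1}, {"slide": [0, 0, 0.4], "delta_rot": [0, 0, 0], "hand": 1}, {"slide": [0, 0, 0], "delta_rot": [0, 0, 0], "hand": 0.5}, {"slide": [0, 0, 0], "delta_rot": [0, 0, 0], "hand": 0}]}}

```text
time_s: 43.1
eef_pos: [0.5667, -0.1645, 0.1252]
eef_rot: [0.001, 0.707, 0.707, 0.0]
wrist_force: [0.4, -0.7, -0.2]
opening: 0.605
```

{"name": "drive_tool", "arguments": {"deltas": [{"slide": [0, 0, 0], "delta_rot": [0, 0, 0], "hand": 0}, {"slide": [0, 0, 0], "delta_rot": [0, 0, 0], "hand": 0}, {"slide": [0, 0, 0], "delta_rot": [0, 0, 0], "hand": 0}, {"slide": [0, 0, 0], "delta_rot": [0, 0, 0], "hand": 0}, {"slide": [0, 0, 0], "delta_rot": [0, 0, 0], "hand": 0}]}}

```text
time_s: 43.72
eef_pos: [0.5665, -0.1645, 0.1249]
eef_rot: [0.001, 0.708, 0.707, 0.0]
wrist_force: [-0.9, 0.7, 4.8]
opening: 0.1
```

{"name": "drive_tool", "arguments": {"deltas": [{"slide": [0, 0, -0.4], "delta_rot": [0, 0, 0], "hand": 0}, {"slide": [0, 0, -0.8], "delta_rot": [0, 0, 0], "hand": 0}, {"slide": [0, 0, -0.8], "delta_rot": [0, 0, 0], "hand": 0}, {"slide": [0, 0, -0.6], "delta_rot": [0, 0, 0], "hand": 0}, {"slide": [0.4, 0.1, 0], "delta_rot": [0, 0, 0], "hand": 0}]}}

```text
time_s: 44.35
eef_pos: [0.5723, -0.1453, 0.2568]
eef_rot: [0.003, 0.708, 0.706, 0.001]
wrist_force: [0.9, 0.4, -0.9]
opening: 0.094
```

Run:
```python
from det import *
go(.639,.053,.255)
s=ctrl.camera("scene"); zoom(s,100,50,330,270,2.7,"ae_s.png")
```

```text
t 44.35 p [ 0.5723 -0.1453  0.2568] f [ 0.9  0.4 -0.9] op 0.094 q [-0.45  0.19  1.54 -0.    1.4  -0.45]
tool-axes slide units: [3.97  1.321 0.032]
```

View pics/ae_s.png

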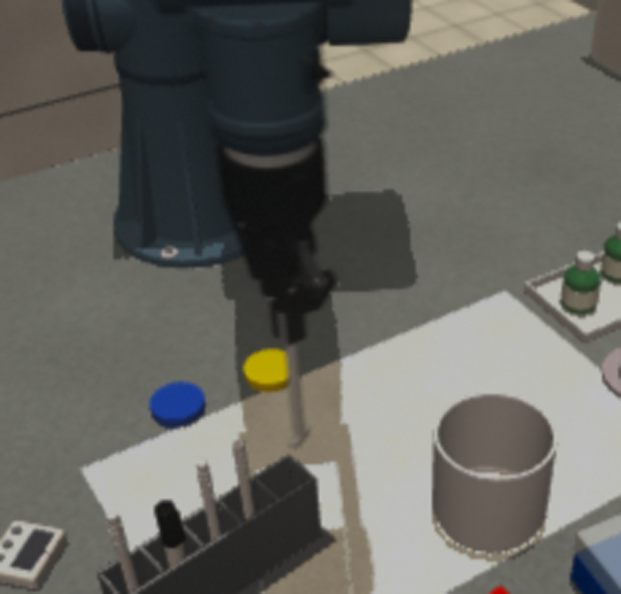

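{"name": "drive_tool", "arguments": {"deltas": [{"slide": [0.8, 0.3, 0], "delta_rot": [0, 0, 0], "hand": 0}, {"slide": [0.9, 0.3, 0], "delta_rot": [0, 0, 0], "hand": 0}, {"slide": [0.9, 0.3, 0], "delta_rot": [0, 0, 0], "hand": 0}, {"slide": [0.8, 0.3, 0], "delta_rot": [0, 0, 0], "hand": 0}, {"slide": [0.55, 0.15, 0], "delta_rot": [0, 0, 0], "hand": 0}]}}

```text
time_s: 45.02
eef_pos: [0.6379, 0.0562, 0.2513]
eef_rot: [-0.002, 0.707, 0.707, -0.001]
wrist_force: [-0.1, -0.0, -0.1]
opening: 0.1
```

{"name": "drive_tool", "arguments": {"deltas": [{"slide": [0, 0, 0.5], "delta_rot": [0, 0, 0], "hand": 0}, {"slide": [0, 0, 0.5], "delta_rot": [0, 0, 0], "hand": 0}, {"slide": [0, 0, 0], "delta_rot": [0, 0, 0], "hand": 0}, {"slide": [0, 0, 0], "delta_rot": [0, 0, 0], "hand": 0}, {"slide": [0, 0, 0], "delta_rot": [0, 0, 0], "hand": 0}]}}

```text
time_s: 45.65
eef_pos: [0.6394, 0.0532, 0.2052]
eef_rot: [0.001, 0.707, 0.707, 0.001]
wrist_force: [-0.8, -0.9, 1.0]
opening: 0.099
```

Run:
```python
from det import *
go(.639,.053,.130)
s=ctrl.camera("scene"); zoom(s,200,80,350,290,2.7,"af_s.png")
w=ctrl.camera("wrist"); cv2.imwrite("pics/af_w.png",w["frame"][:,:,::-1])
```

```text
t 45.65 p [0.6394 0.0532 0.2052] f [-0.8 -0.9  1. ] op 0.099 q [-0.1   0.35  1.46 -0.    1.34 -0.1 ]
tool-axes slide units: [-0.003 -0.01   1.504]
```

View pics/af_s.png

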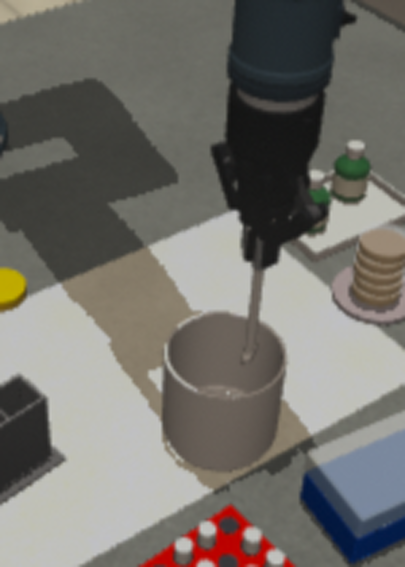

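View pics/af_w.png

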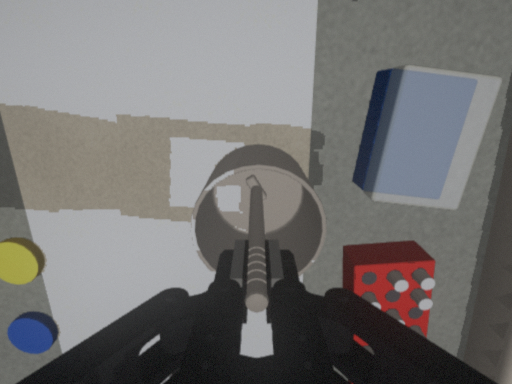

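{"name": "drive_tool", "arguments": {"deltas": [{"slide": [0, 0, 0.5], "delta_rot": [0, 0, 0], "hand": 0}, {"slide": [0, 0, 0.5], "delta_rot": [0, 0, 0], "hand": 0}, {"slide": [0, 0, 0.48], "delta_rot": [0, 0, 0], "hand": 0}, {"slide": [0, 0, 0], "delta_rot": [0, 0, 0], "hand": 0}, {"slide": [0, 0, 0], "delta_rot": [0, 0, 0], "hand": 0}]}}

```text
time_s: 46.38
eef_pos: [0.6395, 0.0531, 0.1314]
eef_rot: [0.001, 0.708, 0.707, 0.001]
wrist_force: [-0.2, -0.3, 0.1]
opening: 0.102
```

{"name": "drive_tool", "arguments": {"deltas": [{"slide": [0, 0, 0], "delta_rot": [0, 0, 0], "hand": 0.4}, {"slide": [0, 0, 0], "delta_rot": [0, 0, 0], "hand": 0.4}, {"slide": [0, 0, 0], "delta_rot": [0, 0, 0], "hand": 0.4}, {"slide": [0, 0, -0.6], "delta_rot": [0, 0, 0], "hand": 0.4}, {"slide": [0, 0, -0.9], "delta_rot": [0, 0, 0], "hand": 0.4}]}}

```text
time_s: 47.0
eef_pos: [0.6374, 0.0533, 0.2041]
eef_rot: [-0.002, 0.708, 0.707, -0.001]
wrist_force: [-0.3, -0.4, 0.0]
opening: 0.402
```

{"name": "drive_tool", "arguments": {"deltas": [{"slide": [0, 0, -0.6], "delta_rot": [0, 0, 0], "hand": 1}, {"slide": [-0.4, 0, 0], "delta_rot": [0, 0, 0], "hand": 1}, {"slide": [-0.9, -0.2, 0], "delta_rot": [0, 0, 0], "hand": 1}, {"slide": [-0.9, -0.3, 0], "delta_rot": [0, 0, 0], "hand": 1}, {"slide": [-0.9, -0.3, 0], "delta_rot": [0, 0, 0], "hand": 1}]}}

```text
time_s: 47.62
eef_pos: [0.5971, -0.1036, 0.2334]
eef_rot: [-0.001, 0.708, 0.707, -0.001]
wrist_force: [0.4, 0.2, -0.2]
opening: 1.001
```

Run:
```python
from det import *
go(.571,-.2045,.19)
s=ctrl.camera("scene"); zoom(s,130,130,390,290,3,"ag_s.png")
```

```text
t 47.62 p [ 0.5971 -0.1036  0.2334] f [ 0.4  0.2 -0.2] op 1.001 q [-0.37  0.25  1.52 -0.    1.37 -0.37]
tool-axes slide units: [-2.019 -0.518  0.868]
```

View pics/ag_s.png

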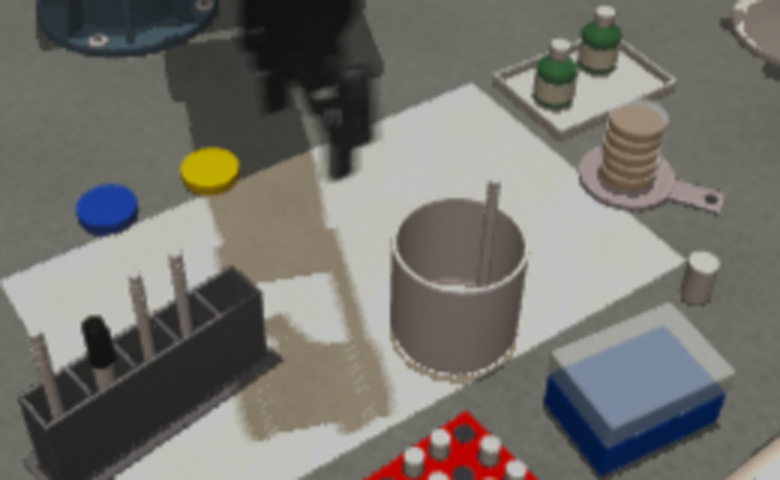

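{"name": "drive_tool", "arguments": {"deltas": [{"slide": [-0.9, -0.3, 0], "delta_rot": [0, 0, 0], "hand": 1}, {"slide": [-0.9, -0.2, 0], "delta_rot": [0, 0, 0], "hand": 1}, {"slide": [-0.25, -0.06, 0], "delta_rot": [0, 0, 0], "hand": 1}, {"slide": [0, 0, 0.4], "delta_rot": [0, 0, 0], "hand": 1}, {"slide": [0, 0, 0.4], "delta_rot": [0, 0, 0], "hand": 1}]}}

```text
time_s: 48.3
eef_pos: [0.57, -0.2029, 0.1926]
eef_rot: [-0.001, 0.707, 0.707, -0.0]
wrist_force: [0.9, 0.4, -0.4]
opening: 1.002
```

Run:
```python
from det import *
go(.571,-.2045,.125)
w=ctrl.camera("wrist"); cv2.imwrite("pics/ah_w.png",w["frame"][:,:,::-1])
for p in [(.57,-.2045),(.5748,-.24),(.5883,-.3237)]: print(proj(w,[*p,.163]))
```

```text
t 48.3 p [ 0.57   -0.2029  0.1926] f [ 0.9  0.4 -0.4] op 1.002 q [-0.54  0.28  1.56  0.    1.3  -0.54]
tool-axes slide units: [-0.035  0.021  1.353]
[253.49035637 232.15001391]
[260.95248426 281.44333587]
[278.58857939 378.48525809]
```

View pics/ah_w.png

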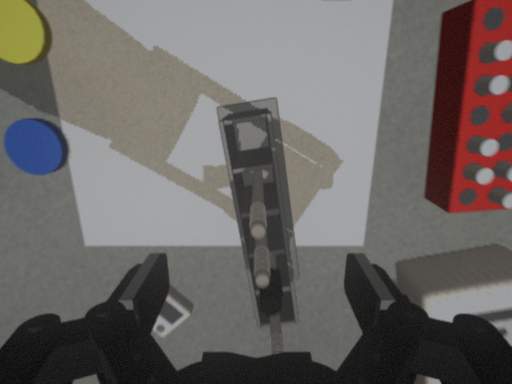

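{"name": "drive_tool", "arguments": {"deltas": [{"slide": [-0.03, 0.05, 0.4], "delta_rot": [0, 0, 0], "hand": 1}, {"slide": [0, 0, 0.5], "delta_rot": [0, 0, 0], "hand": 1}, {"slide": [0, 0, 0.45], "delta_rot": [0, 0, 0], "hand": 1}, {"slide": [0, 0, 0], "delta_rot": [0, 0, 0], "hand": 0.5}, {"slide": [0, 0, 0], "delta_rot": [0, 0, 0], "hand": 0}]}}

```text
time_s: 48.98
eef_pos: [0.5735, -0.2056, 0.128]
eef_rot: [0.0, 0.707, 0.707, 0.0]
wrist_force: [-1.0, -0.3, 0.9]
opening: 0.604
```

{"name": "drive_tool", "arguments": {"deltas": [{"slide": [0, 0, 0], "delta_rot": [0, 0, 0], "hand": 0}, {"slide": [0, 0, 0], "delta_rot": [0, 0, 0], "hand": 0}, {"slide": [0, 0, 0], "delta_rot": [0, 0, 0], "hand": 0}, {"slide": [0, 0, 0], "delta_rot": [0, 0, 0], "hand": 0}, {"slide": [0, 0, 0], "delta_rot": [0, 0, 0], "hand": 0}]}}

```text
time_s: 49.6
eef_pos: [0.5735, -0.2061, 0.1284]
eef_rot: [0.001, 0.707, 0.707, 0.0]
wrist_force: [0.2, -0.6, 5.8]
opening: 0.099
```

{"name": "drive_tool", "arguments": {"deltas": [{"slide": [0, 0, -0.4], "delta_rot": [0, 0, 0], "hand": 0}, {"slide": [0, 0, -0.8], "delta_rot": [0, 0, 0], "hand": 0}, {"slide": [0, 0, -0.8], "delta_rot": [0, 0, 0], "hand": 0}, {"slide": [0, 0, -0.6], "delta_rot": [0, 0, 0], "hand": 0}, {"slide": [0.4, 0.1, 0], "delta_rot": [0, 0, 0], "hand": 0}]}}

```text
time_s: 50.22
eef_pos: [0.5793, -0.187, 0.2616]
eef_rot: [0.003, 0.708, 0.706, 0.001]
wrist_force: [0.1, 0.4, -0.4]
opening: 0.095
```

{"name": "drive_tool", "arguments": {"deltas": [{"slide": [0.8, 0.2, 0], "delta_rot": [0, 0, 0], "hand": 0}, {"slide": [0.9, 0.3, 0], "delta_rot": [0, 0, 0], "hand": 0}, {"slide": [0.9, 0.3, 0], "delta_rot": [0, 0, 0], "hand": 0}, {"slide": [0.9, 0.2, 0], "delta_rot": [0, 0, 0], "hand": 0}, {"slide": [0.8, 0.2, 0], "delta_rot": [0, 0, 0], "hand": 0}]}}

```text
time_s: 50.85
eef_pos: [0.6374, 0.0322, 0.2561]
eef_rot: [-0.001, 0.707, 0.707, -0.001]
wrist_force: [0.9, -0.6, -0.1]
opening: 0.097
```

{"name": "drive_tool", "arguments": {"deltas": [{"slide": [0, 0, 0.4], "delta_rot": [0, 0, 0], "hand": 0}, {"slide": [0, 0, 0.4], "delta_rot": [0, 0, 0], "hand": 0}, {"slide": [0, 0, 0], "delta_rot": [0, 0, 0], "hand": 0}, {"slide": [0, 0, 0], "delta_rot": [0, 0, 0], "hand": 0}, {"slide": [0, 0, 0], "delta_rot": [0, 0, 0], "hand": 0}]}}

```text
time_s: 51.48
eef_pos: [0.6387, 0.0284, 0.2185]
eef_rot: [0.001, 0.708, 0.706, 0.0]
wrist_force: [1.0, 0.7, 0.5]
opening: 0.093
```

Run:
```python
from det import *
go(.639,.030,.133)
s=ctrl.camera("scene"); zoom(s,200,80,350,290,2.7,"ai_s.png")
w=ctrl.camera("wrist"); cv2.imwrite("pics/ai_w.png",w["frame"][:,:,::-1])
```

```text
t 51.48 p [0.6387 0.0284 0.2185] f [1.  0.7 0.5] op 0.093 q [-0.14  0.33  1.45 -0.    1.36 -0.14]
tool-axes slide units: [0.033 0.003 1.71 ]
```

View pics/ai_s.png

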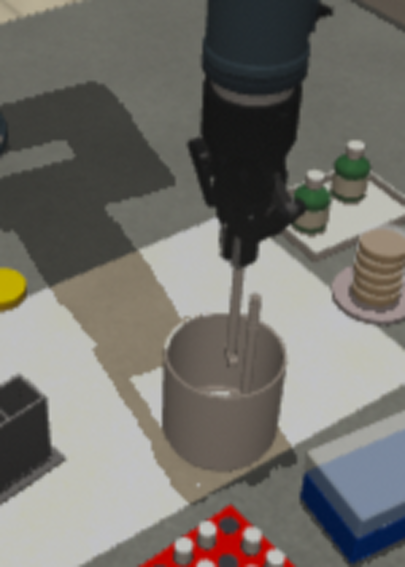

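View pics/ai_w.png

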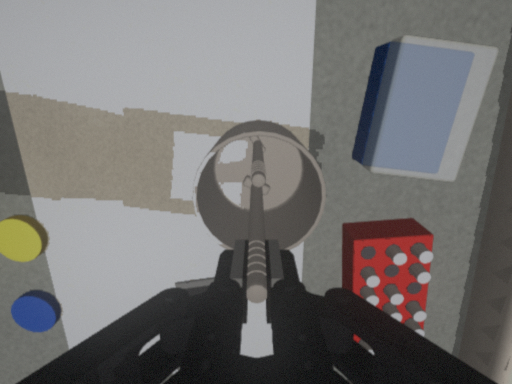

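{"name": "drive_tool", "arguments": {"deltas": [{"slide": [-0.04, 0, 0.4], "delta_rot": [0, 0, 0], "hand": 0}, {"slide": [0, 0, 0.5], "delta_rot": [0, 0, 0], "hand": 0}, {"slide": [0, 0, 0.5], "delta_rot": [0, 0, 0], "hand": 0}, {"slide": [0, 0, 0.28], "delta_rot": [0, 0, 0], "hand": 0}, {"slide": [0, 0, 0], "delta_rot": [0, 0, 0], "hand": 0}]}}

```text
time_s: 52.2
eef_pos: [0.6371, 0.0273, 0.1317]
eef_rot: [-0.001, 0.708, 0.707, -0.001]
wrist_force: [1.7, 1.3, -0.4]
opening: 0.098
```

{"name": "drive_tool", "arguments": {"deltas": [{"slide": [0, 0, 0.04], "delta_rot": [0, 0, 0], "hand": 0}, {"slide": [0, 0, 0], "delta_rot": [0, 0, 0], "hand": 0.4}, {"slide": [0, 0, 0], "delta_rot": [0, 0, 0], "hand": 0.4}, {"slide": [0, 0, -0.5], "delta_rot": [0, 0, 0], "hand": 0.4}, {"slide": [0, 0, -0.9], "delta_rot": [0, 0, 0], "hand": 0.4}]}}

```text
time_s: 52.82
eef_pos: [0.6369, 0.0274, 0.2005]
eef_rot: [-0.002, 0.708, 0.707, -0.001]
wrist_force: [0.3, 0.1, 0.6]
opening: 0.402
```

{"name": "drive_tool", "arguments": {"deltas": [{"slide": [0, 0, -0.6], "delta_rot": [0, 0, 0], "hand": 1}, {"slide": [-0.4, 0, 0], "delta_rot": [0, 0, 0], "hand": 1}, {"slide": [-0.9, -0.2, 0], "delta_rot": [0, 0, 0], "hand": 1}, {"slide": [-0.9, -0.3, 0], "delta_rot": [0, 0, 0], "hand": 1}, {"slide": [-0.9, -0.3, 0], "delta_rot": [0, 0, 0], "hand": 1}]}}

```text
time_s: 53.45
eef_pos: [0.5967, -0.1297, 0.2302]
eef_rot: [-0.001, 0.708, 0.707, -0.0]
wrist_force: [0.4, 0.3, -0.3]
opening: 0.998
```

Run:
```python
from det import *
go(.576,-.2405,.19)
s=ctrl.camera("scene"); zoom(s,130,130,390,290,3,"aj_s.png")
```

```text
t 53.45 p [ 0.5967 -0.1297  0.2302] f [ 0.4  0.3 -0.3] op 0.998 q [-0.41  0.26  1.51 -0.    1.37 -0.41]
tool-axes slide units: [-2.217 -0.41   0.804]
```

View pics/aj_s.png

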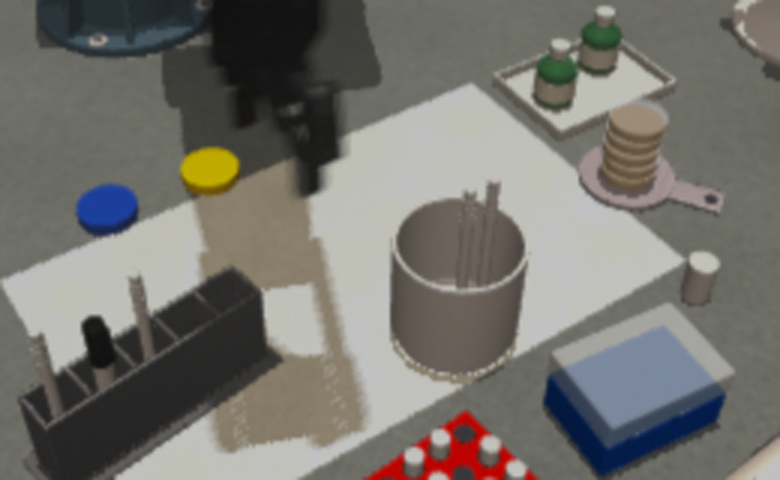

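{"name": "drive_tool", "arguments": {"deltas": [{"slide": [-0.9, -0.2, 0], "delta_rot": [0, 0, 0], "hand": 1}, {"slide": [-0.9, -0.2, 0], "delta_rot": [0, 0, 0], "hand": 1}, {"slide": [-0.44, -0.03, 0], "delta_rot": [0, 0, 0], "hand": 1}, {"slide": [0, 0, 0.4], "delta_rot": [0, 0, 0], "hand": 1}, {"slide": [0, 0, 0.4], "delta_rot": [0, 0, 0], "hand": 1}]}}

```text
time_s: 54.12
eef_pos: [0.5761, -0.2384, 0.1892]
eef_rot: [-0.001, 0.707, 0.707, 0.0]
wrist_force: [-0.7, 0.5, -0.1]
opening: 0.999
```

Run:
```python
from det import *
go(.577,-.2405,.125)
w=ctrl.camera("wrist"); cv2.imwrite("pics/ak_w.png",w["frame"][:,:,::-1])
for p in [(.577,-.2405),(.5883,-.3237)]: print(proj(w,[*p,.163]))
```

```text
t 54.12 p [ 0.5761 -0.2384  0.1892] f [-0.7  0.5 -0.1] op 0.999 q [-0.58  0.33  1.52  0.    1.3  -0.58]
tool-axes slide units: [-0.044  0.02   1.285]
[255.03790936 235.29490664]
[271.46133704 343.97583973]
```

View pics/ak_w.png

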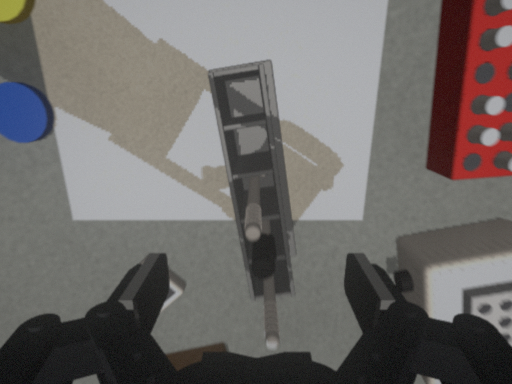

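{"name": "drive_tool", "arguments": {"deltas": [{"slide": [-0.02, 0, 0.4], "delta_rot": [0, 0, 0], "hand": 1}, {"slide": [0, 0, 0.5], "delta_rot": [0, 0, 0], "hand": 1}, {"slide": [0, 0, 0.38], "delta_rot": [0, 0, 0], "hand": 1}, {"slide": [0, 0, 0], "delta_rot": [0, 0, 0], "hand": 0.5}, {"slide": [0, 0, 0], "delta_rot": [0, 0, 0], "hand": 0}]}}

```text
time_s: 54.8
eef_pos: [0.5769, -0.2408, 0.1282]
eef_rot: [0.001, 0.707, 0.707, 0.0]
wrist_force: [0.0, -0.1, -0.2]
opening: 0.602
```

{"name": "drive_tool", "arguments": {"deltas": [{"slide": [0, 0, 0], "delta_rot": [0, 0, 0], "hand": 0}, {"slide": [0, 0, 0], "delta_rot": [0, 0, 0], "hand": 0}, {"slide": [0, 0, 0], "delta_rot": [0, 0, 0], "hand": 0}, {"slide": [0, 0, 0], "delta_rot": [0, 0, 0], "hand": 0}, {"slide": [0, 0, 0], "delta_rot": [0, 0, 0], "hand": 0}]}}

```text
time_s: 55.42
eef_pos: [0.5768, -0.2411, 0.1283]
eef_rot: [0.001, 0.707, 0.707, 0.0]
wrist_force: [1.1, 0.5, 6.2]
opening: 0.097
```

{"name": "drive_tool", "arguments": {"deltas": [{"slide": [0, 0, -0.4], "delta_rot": [0, 0, 0], "hand": 0}, {"slide": [0, 0, -0.8], "delta_rot": [0, 0, 0], "hand": 0}, {"slide": [0, 0, -0.8], "delta_rot": [0, 0, 0], "hand": 0}, {"slide": [0, 0, -0.7], "delta_rot": [0, 0, 0], "hand": 0}, {"slide": [0.4, 0.1, 0], "delta_rot": [0, 0, 0], "hand": 0}]}}

```text
time_s: 56.05
eef_pos: [0.5829, -0.2223, 0.2673]
eef_rot: [0.004, 0.708, 0.706, 0.001]
wrist_force: [0.9, 0.1, -0.2]
opening: 0.094
```

{"name": "drive_tool", "arguments": {"deltas": [{"slide": [0.9, 0.2, 0], "delta_rot": [0, 0, 0], "hand": 0}, {"slide": [0.95, 0.3, 0], "delta_rot": [0, 0, 0], "hand": 0}, {"slide": [0.95, 0.3, 0], "delta_rot": [0, 0, 0], "hand": 0}, {"slide": [0.9, 0.2, 0], "delta_rot": [0, 0, 0], "hand": 0}, {"slide": [0.8, 0.15, 0], "delta_rot": [0, 0, 0], "hand": 0}]}}

```text
time_s: 56.68
eef_pos: [0.6385, 0.0071, 0.2614]
eef_rot: [-0.001, 0.707, 0.707, -0.001]
wrist_force: [0.5, -0.2, 0.3]
opening: 0.097
```

{"name": "drive_tool", "arguments": {"deltas": [{"slide": [0, 0, 0.4], "delta_rot": [0, 0, 0], "hand": 0}, {"slide": [0, 0, 0.4], "delta_rot": [0, 0, 0], "hand": 0}, {"slide": [0, 0, 0], "delta_rot": [0, 0, 0], "hand": 0}, {"slide": [0, 0, 0], "delta_rot": [0, 0, 0], "hand": 0}, {"slide": [0, 0, 0], "delta_rot": [0, 0, 0], "hand": 0}]}}

```text
time_s: 57.3
eef_pos: [0.6397, 0.0034, 0.2235]
eef_rot: [0.001, 0.708, 0.706, 0.0]
wrist_force: [-0.3, 0.5, -0.2]
opening: 0.1
```

Run:
```python
from det import *
go(.639,.004,.133)
s=ctrl.camera("scene"); zoom(s,200,80,350,290,2.7,"al_s.png")
w=ctrl.camera("wrist"); cv2.imwrite("pics/al_w.png",w["frame"][:,:,::-1])
```

```text
t 57.3 p [0.6397 0.0034 0.2235] f [-0.3  0.5 -0.2] op 0.1 q [-0.18  0.33  1.44 -0.    1.37 -0.18]
tool-axes slide units: [ 0.013 -0.016  1.809]
```

View pics/al_s.png

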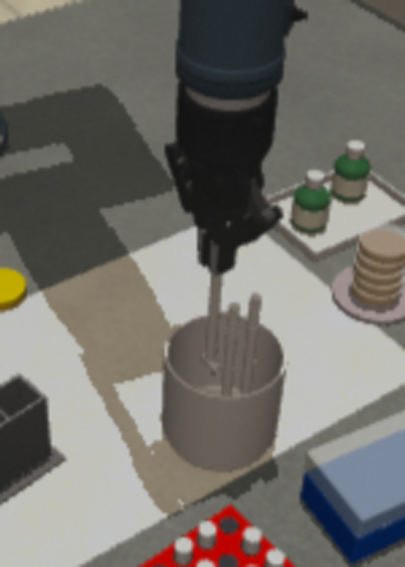

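View pics/al_w.png

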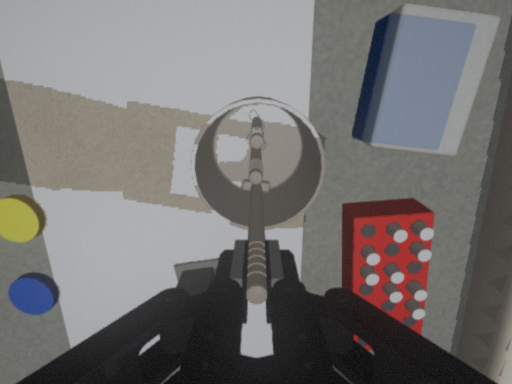

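{"name": "drive_tool", "arguments": {"deltas": [{"slide": [0, 0, 0.4], "delta_rot": [0, 0, 0], "hand": 0}, {"slide": [0, 0, 0.5], "delta_rot": [0, 0, 0], "hand": 0}, {"slide": [0, 0, 0.5], "delta_rot": [0, 0, 0], "hand": 0}, {"slide": [0, 0, 0.38], "delta_rot": [0, 0, 0], "hand": 0}, {"slide": [0, 0, 0], "delta_rot": [0, 0, 0], "hand": 0}]}}

```text
time_s: 58.02
eef_pos: [0.6376, 0.0045, 0.131]
eef_rot: [-0.002, 0.707, 0.707, -0.001]
wrist_force: [-0.6, 0.1, 0.1]
opening: 0.095
```

{"name": "drive_tool", "arguments": {"deltas": [{"slide": [0, 0, 0.04], "delta_rot": [0, 0, 0], "hand": 0}, {"slide": [0, 0, 0], "delta_rot": [0, 0, 0], "hand": 0.4}, {"slide": [0, 0, 0], "delta_rot": [0, 0, 0], "hand": 0.4}, {"slide": [0, 0, -0.5], "delta_rot": [0, 0, 0], "hand": 0.4}, {"slide": [0, 0, -0.9], "delta_rot": [0, 0, 0], "hand": 0.4}]}}

```text
time_s: 58.65
eef_pos: [0.6379, 0.0044, 0.2006]
eef_rot: [-0.002, 0.708, 0.707, -0.001]
wrist_force: [0.1, -0.3, 0.9]
opening: 0.402
```

{"name": "drive_tool", "arguments": {"deltas": [{"slide": [0, 0, -0.6], "delta_rot": [0, 0, 0], "hand": 1}, {"slide": [-0.4, 0, 0], "delta_rot": [0, 0, 0], "hand": 1}, {"slide": [-0.9, -0.1, 0], "delta_rot": [0, 0, 0], "hand": 1}, {"slide": [-0.9, -0.2, 0], "delta_rot": [0, 0, 0], "hand": 1}, {"slide": [-0.9, -0.2, 0], "delta_rot": [0, 0, 0], "hand": 1}]}}

```text
time_s: 59.28
eef_pos: [0.6129, -0.1527, 0.2302]
eef_rot: [-0.001, 0.708, 0.707, -0.0]
wrist_force: [0.4, 0.6, -0.6]
opening: 0.997
```

Run:
```python
from det import *
go(.5895,-.3237,.19)
s=ctrl.camera("scene"); zoom(s,130,130,390,290,3,"am_s.png")
```

```text
t 59.27 p [ 0.6129 -0.1527  0.2302] f [ 0.4  0.6 -0.6] op 0.997 q [-0.43  0.31  1.46 -0.    1.38 -0.43]
tool-axes slide units: [-3.421 -0.462  0.803]
```

View pics/am_s.png

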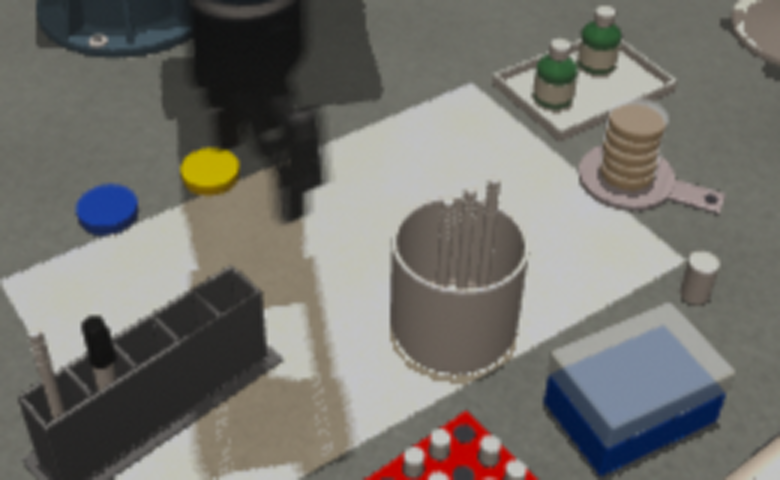

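{"name": "drive_tool", "arguments": {"deltas": [{"slide": [-0.9, -0.2, 0], "delta_rot": [0, 0, 0], "hand": 1}, {"slide": [-0.9, -0.2, 0], "delta_rot": [0, 0, 0], "hand": 1}, {"slide": [-0.9, -0.08, 0], "delta_rot": [0, 0, 0], "hand": 1}, {"slide": [-0.72, 0, 0.3], "delta_rot": [0, 0, 0], "hand": 1}, {"slide": [0, 0, 0.5], "delta_rot": [0, 0, 0], "hand": 1}]}}

```text
time_s: 59.95
eef_pos: [0.5889, -0.3258, 0.1908]
eef_rot: [0.001, 0.709, 0.705, -0.0]
wrist_force: [0.7, -0.8, -0.4]
opening: 0.999
```

Run:
```python
from det import *
go(.5895,-.3237,.125)
w=ctrl.camera("wrist"); cv2.imwrite("pics/an_w.png",w["frame"][:,:,::-1])
for p in [(.5895,-.3237)]: print(proj(w,[*p,.163]))
```

```text
t 59.95 p [ 0.5889 -0.3258  0.1908] f [ 0.7 -0.8 -0.4] op 0.999 q [-0.68  0.43  1.38 -0.    1.34 -0.68]
tool-axes slide units: [0.044 0.011 1.315]
[254.41826471 227.77998224]
```

View pics/an_w.png

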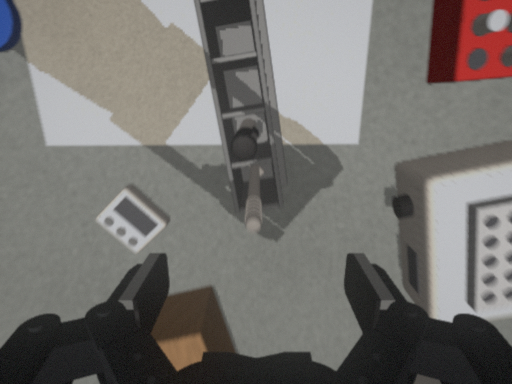

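{"name": "drive_tool", "arguments": {"deltas": [{"slide": [0.02, 0, 0.4], "delta_rot": [0, 0, 0], "hand": 1}, {"slide": [0, 0, 0.5], "delta_rot": [0, 0, 0], "hand": 1}, {"slide": [0, 0, 0.4], "delta_rot": [0, 0, 0], "hand": 1}, {"slide": [0, 0, 0], "delta_rot": [0, 0, 0], "hand": 0.5}, {"slide": [0, 0, 0], "delta_rot": [0, 0, 0], "hand": 0}]}}

```text
time_s: 60.62
eef_pos: [0.5904, -0.3209, 0.1274]
eef_rot: [0.001, 0.707, 0.707, 0.0]
wrist_force: [0.6, -0.2, 0.4]
opening: 0.599
```

{"name": "drive_tool", "arguments": {"deltas": [{"slide": [0, 0, 0], "delta_rot": [0, 0, 0], "hand": 0}, {"slide": [0, 0, 0], "delta_rot": [0, 0, 0], "hand": 0}, {"slide": [0, 0, 0], "delta_rot": [0, 0, 0], "hand": 0}, {"slide": [0, 0, 0], "delta_rot": [0, 0, 0], "hand": 0}, {"slide": [0, 0, 0], "delta_rot": [0, 0, 0], "hand": 0}]}}

```text
time_s: 61.25
eef_pos: [0.5904, -0.3211, 0.1275]
eef_rot: [0.001, 0.707, 0.707, 0.0]
wrist_force: [-0.1, -0.2, 5.2]
opening: 0.098
```

{"name": "drive_tool", "arguments": {"deltas": [{"slide": [0, 0, -0.4], "delta_rot": [0, 0, 0], "hand": 0}, {"slide": [0, 0, -0.8], "delta_rot": [0, 0, 0], "hand": 0}, {"slide": [0, 0, -0.8], "delta_rot": [0, 0, 0], "hand": 0}, {"slide": [0, 0, -0.8], "delta_rot": [0, 0, 0], "hand": 0}, {"slide": [0.3, 0.0, 0], "delta_rot": [0, 0, 0], "hand": 0}]}}

```text
time_s: 61.88
eef_pos: [0.5913, -0.3075, 0.2721]
eef_rot: [0.004, 0.708, 0.706, 0.0]
wrist_force: [0.6, 0.3, -0.8]
opening: 0.093
```

{"name": "drive_tool", "arguments": {"deltas": [{"slide": [0, 0.2, -0.5], "delta_rot": [0, 0, 0], "hand": 0}, {"slide": [0.8, 0.3, 0], "delta_rot": [0, 0, 0], "hand": 0}, {"slide": [0.95, 0.3, 0], "delta_rot": [0, 0, 0], "hand": 0}, {"slide": [0.95, 0.1, 0], "delta_rot": [0, 0, 0], "hand": 0}, {"slide": [0.95, 0.1, 0], "delta_rot": [0, 0, 0], "hand": 0}]}}

```text
time_s: 62.5
eef_pos: [0.6393, -0.1211, 0.2906]
eef_rot: [-0.001, 0.707, 0.707, -0.0]
wrist_force: [0.5, 0.7, 0.1]
opening: 0.098
```

{"name": "drive_tool", "arguments": {"deltas": [{"slide": [0.95, 0, 0], "delta_rot": [0, 0, 0], "hand": 0}, {"slide": [0.8, 0, 0], "delta_rot": [0, 0, 0], "hand": 0}, {"slide": [0.38, 0, 0], "delta_rot": [0, 0, 0], "hand": 0}, {"slide": [0, 0, 0.5], "delta_rot": [0, 0, 0], "hand": 0}, {"slide": [0, 0, 0.5], "delta_rot": [0, 0, 0], "hand": 0}]}}

```text
time_s: 63.12
eef_pos: [0.6399, -0.0169, 0.2409]
eef_rot: [0.0, 0.707, 0.707, -0.0]
wrist_force: [-0.5, 0.9, -1.4]
opening: 0.097
```

Run:
```python
from det import *
s=ctrl.camera("scene"); zoom(s,200,80,350,290,2.7,"ao_s.png")
w=ctrl.camera("wrist"); cv2.imwrite("pics/ao_w.png",w["frame"][:,:,::-1])
go(.639,-.017,.133)
```

```text
t 63.23 p [ 0.6378 -0.0169  0.2376] f [-1.3  0.7 -0.8] op 0.096 q [-0.21  0.32  1.43 -0.    1.4  -0.21]
tool-axes slide units: [-0.005  0.038  2.091]
```

View pics/ao_s.png

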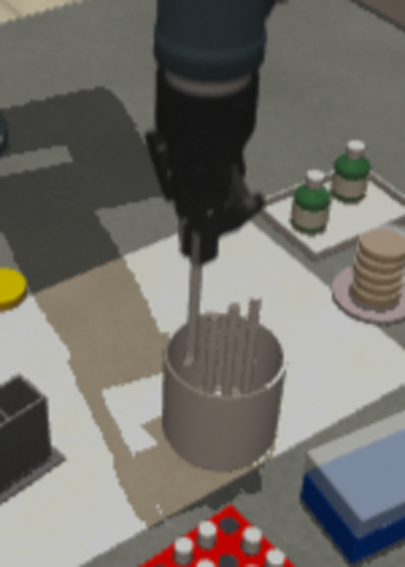

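View pics/ao_w.png

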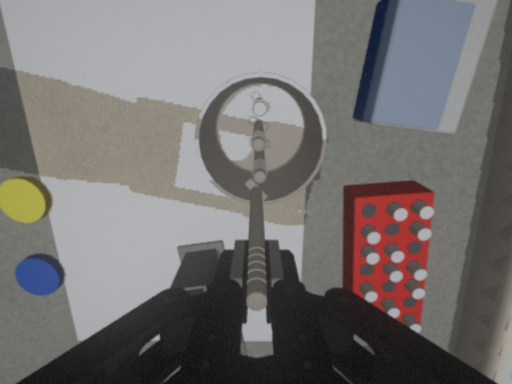

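{"name": "drive_tool", "arguments": {"deltas": [{"slide": [0.06, 0.02, 0.2], "delta_rot": [0, 0, 0], "hand": 0}, {"slide": [0, 0, 0.2], "delta_rot": [0, 0, 0], "hand": 0}, {"slide": [0, 0, 0.4], "delta_rot": [0, 0, 0], "hand": 0}, {"slide": [0, 0, 0], "delta_rot": [0, 0, 0], "hand": 0}, {"slide": [0, 0, 0], "delta_rot": [0, 0, 0], "hand": 0}]}}

```text
time_s: 63.85
eef_pos: [0.6412, -0.0138, 0.2015]
eef_rot: [-0.0, 0.707, 0.707, -0.0]
wrist_force: [-0.2, 0.0, -0.2]
opening: 0.095
```

Run:
```python
from det import *
s=ctrl.camera("scene"); zoom(s,220,130,330,260,5,"ap_s.png")
w=ctrl.camera("wrist"); cv2.imwrite("pics/ap_w.png",w["frame"][:,:,::-1])
go(.639,-.0135,.133)
```

```text
t 63.95 p [ 0.6416 -0.0139  0.2022] f [ 0.  -1.2 -0.3] op 0.1 q [-0.21  0.35  1.46 -0.    1.33 -0.21]
tool-axes slide units: [ 0.009 -0.053  1.385]
```

View pics/ap_s.png

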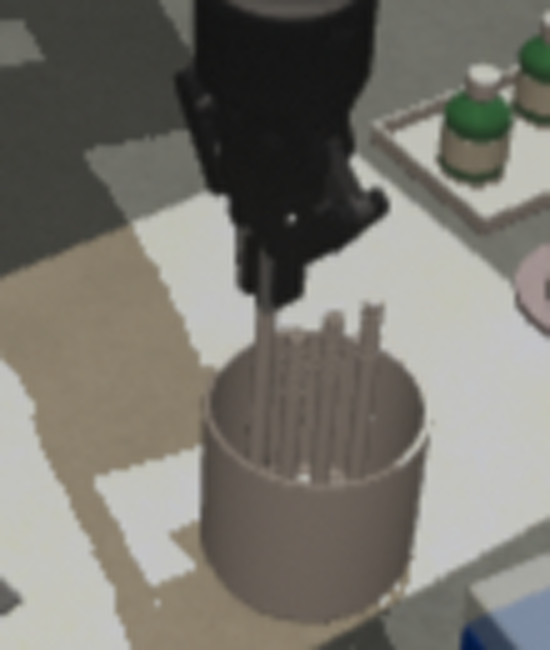

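View pics/ap_w.png

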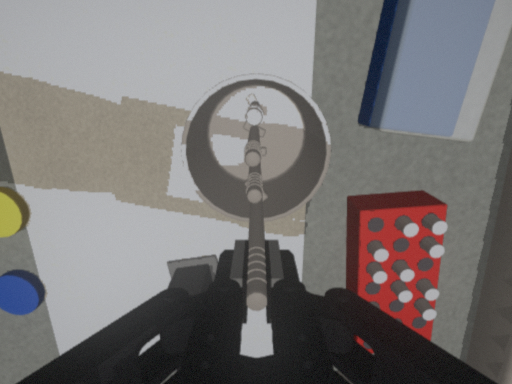

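{"name": "drive_tool", "arguments": {"deltas": [{"slide": [0, -0.03, 0.4], "delta_rot": [0, 0, 0], "hand": 0}, {"slide": [0, 0, 0.4], "delta_rot": [0, 0, 0], "hand": 0}, {"slide": [0, 0, 0.4], "delta_rot": [0, 0, 0], "hand": 0}, {"slide": [0, 0, 0.18], "delta_rot": [0, 0, 0], "hand": 0}, {"slide": [0, 0, 0], "delta_rot": [0, 0, 0], "hand": 0}]}}

```text
time_s: 64.58
eef_pos: [0.639, -0.0137, 0.1312]
eef_rot: [-0.001, 0.707, 0.707, -0.001]
wrist_force: [-0.0, 0.2, 0.2]
opening: 0.099
```

{"name": "drive_tool", "arguments": {"deltas": [{"slide": [0, 0, 0.03], "delta_rot": [0, 0, 0], "hand": 0}, {"slide": [0, 0, 0], "delta_rot": [0, 0, 0], "hand": 0.4}, {"slide": [0, 0, 0], "delta_rot": [0, 0, 0], "hand": 0.4}, {"slide": [0, 0, -0.5], "delta_rot": [0, 0, 0], "hand": 0.4}, {"slide": [0, 0, -0.9], "delta_rot": [0, 0, 0], "hand": 0.4}]}}

```text
time_s: 65.2
eef_pos: [0.6382, -0.0135, 0.1999]
eef_rot: [-0.002, 0.707, 0.707, -0.001]
wrist_force: [0.6, -0.0, 0.6]
opening: 0.402
```

{"name": "drive_tool", "arguments": {"deltas": [{"slide": [0, 0, -0.8], "delta_rot": [0, 0, 0], "hand": 0.4}, {"slide": [0, -0.6, -0.4], "delta_rot": [0, 0, 0], "hand": 0.4}, {"slide": [0, -0.9, 0], "delta_rot": [0, 0, 0], "hand": 0.4}, {"slide": [0, -0.9, 0], "delta_rot": [0, 0, 0], "hand": 0.4}, {"slide": [0, -0.9, 0], "delta_rot": [0, 0, 0], "hand": 0.4}]}}

```text
time_s: 65.82
eef_pos: [0.4734, -0.0136, 0.2615]
eef_rot: [0.001, 0.707, 0.707, 0.0]
wrist_force: [0.3, 0.0, -0.0]
opening: 0.397
```

{"name": "drive_tool", "arguments": {"deltas": [{"slide": [0, -0.9, 0], "delta_rot": [0, 0, 0], "hand": 0.4}, {"slide": [0, 0, 0], "delta_rot": [0, 0, 0], "hand": 0.4}, {"slide": [0, 0, 0], "delta_rot": [0, 0, 0], "hand": 0.4}, {"slide": [0, 0, 0], "delta_rot": [0, 0, 0], "hand": 0.4}, {"slide": [0, 0, 0], "delta_rot": [0, 0, 0], "hand": 0.4}]}}

```text
time_s: 66.45
eef_pos: [0.4302, -0.0136, 0.2609]
eef_rot: [-0.0, 0.707, 0.707, -0.0]
wrist_force: [-1.3, 0.2, -0.5]
opening: 0.403
```

Run:
```python
from det import *
st()
s=ctrl.camera("scene"); zoom(s,130,130,390,290,3,"aq_s.png")
c=ctrl.camera("top"); zoom(c,120,100,390,260,2.9,"aq_t.png")
for d in dishes(c,.088): print(*d)
print("timer",onz(c,385,209,.02))
```

```text
t 66.45 p [ 0.4302 -0.0136  0.2609] f [-1.3  0.2 -0.5] op 0.403 q [-0.31 -0.19  1.91  0.    1.42 -0.31]
[170.7 166.1] 237 [18 17] [0.5792 0.2887 0.088 ]
[461.9 188.4] 2141 [79 54] [ 0.4989 -0.5986  0.088 ]
timer [ 0.44577474 -0.3812036   0.02      ]
```

View pics/aq_s.png

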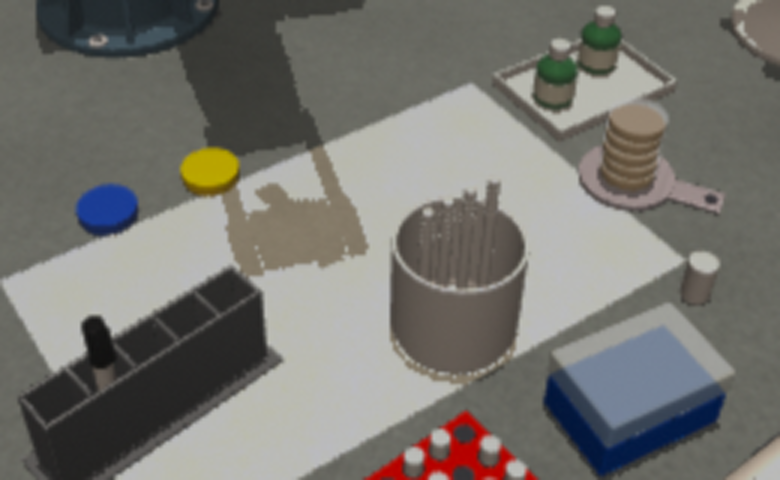

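View pics/aq_t.png

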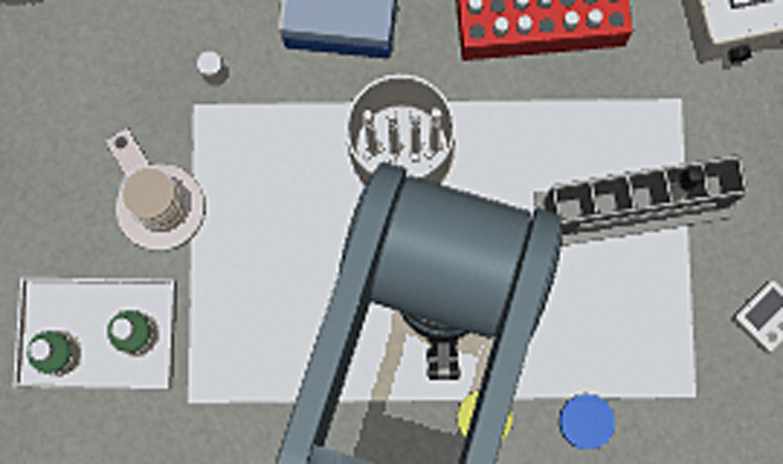

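Run:
```python
from bench import ctrl
print(ctrl.hand_in(), ctrl.get_obs()["time_s"])
```

```text
the job is handed in; nothing more can be done
the job is handed in; nothing more can be done
```

The job is handed in at about 66.5 s of the 210 s allowed; the hand-in gives no verdict.

**What I did:**
- Moved bottle 1 from the carrier plate to the empty half of the tray.
- Stacked the five amber dishes on the plate, leaving the blue and yellow look-alikes alone.
- Stood all four spreaders foot down in the discard jar.
- Left the marker, timer and vial untouched.

**Last checks, from the scene and top camera views:**
- **Stack:** it is straight and looks flat. The top dish measures (0.579, 0.289), against a plate centre of about (0.579, 0.293), so it is roughly 4 mm off with 12 mm allowed. I measured the top dish and the first one I placed; the three in between I judged by eye.
- **Spreaders:** all four stand nearly upright inside the jar.
- **Bottles and marker:** both bottles are upright in the tray, and the marker is standing in the caddy.
- **Timer and vial:** they appear in the same places as at the start. I compared the pictures but did not measure their shift again.

**What went wrong:** the first grasp of the third dish was too high. The fingers slid over its lid and the wrist force reached at least 67 N, the highest reading I saw (limit 120 N). The dish moved only about 1 mm, and a lower grasp then worked.

**Camera disagreement:** the cameras differed by a few mm, up to about 6 mm on the carrier centre. I placed the first dish using the wrist camera, then reused that position for the rest.

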